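Register a blood culture and load its test panels

ROBOT

A 6-joint arm with a two-finger parallel gripper is mounted at the origin on the work surface. World frame = base frame: x ahead of the robot, y to its left, z up, the work surface at z = 0. Lengths are in m, angles in rad, forces in N, time in s.
With the tool pointing down it reaches from about 0.35 to 0.775 m from the base axis. Payload 5.5 kg.
Tool frame: the origin (TCP) lies midway between the tips of the shut fingers; the grasp point (between the pads) lies grip_point_offset behind it (grip_point_offset is the distance from the TCP to the grasp point, in m); z points along the fingers, y is the direction in which the jaws open and shut (so a half turn about z gives the same grasp; the last joint's range is limited). The gripper opens to 85 mm and grips with 20 to 120 N. Pads are 22 mm wide; open, the fingers measure 114 mm over their backs; the gripper's body (76 mm by 85 mm) begins 54 mm behind the grasp point. The pads swing forward as they close: fully open they stand 13 mm farther back than shut.
Start: joints at [-0.14, 0.313, 0.046, 1.304, 0, 1.431], TCP at [0.575, -0, 0.231] pointing down, gripper open.
Joint ranges: [-2.76, 2.76], [-0.86, 1.69], [-1.03, 1.26], [-2.2, 2.34], [-1.47, 1.5], [-3.14, 3.14]. Speed limits (rad/s): [2.57, 2.57, 3.14, 3.14, 3.14, 3.14].

INTERFACE

Orientations are given as a unit quaternion [w, x, y, z].
In Python, from workcell import * gives the robot as it stands.
- The arm moves only by the tool send_rows, never from a script. Its argument "series" is one flat list of numbers, 7 for each row, row after row: the shift along the tool's x, y, z in cm, then the turn, a rotation vector about the tool's x, y, z in degrees, then the opening, from 0 (shut) to 1 (fully open). A call has 1 to 10 rows; each row is the pose to reach, as a shift and turn from the pose commanded when the call began, along the tool's axes at that moment; what a row does not reach only later rows make up. A row lasts 1/12 s, in which the tool goes at most 41.7 mm and 7.16 degrees, less where a joint would pass 70% of its speed; a pose out of reach is approached as far as the arm can. A call with a gripper value outside its range is refused whole. The fingers move at their own pace and stop on an object; "newtons" is the grip in N (left out, the last holds). Time passes only in rows, so rows that repeat a pose let the fingers close. It gives the time, the measured TCP pose, the force and the opening at its end, in the units of the state.
- get_state(): the state, without advancing time (a new reading comes with each control period).
- read_camera(name): name is "scene" or "side" or "wrist"; returns the picture (420x560x3 uint8, blue, green, red); there is no depth.
- camera_info(name): a dict with "K" (3x3 intrinsics, pixels), "xyz" and "attitude" of the camera in the world. Camera axes: x right, y down, z forward; pixel columns grow to the right and rows downward; lengths in m; the calibration is good to about 2 mm. A picture is of the moment at which its call begins: read the wrist's pose just before it. camera_info takes no time and is no camera call; for the wrist camera it gives the pose at the moment of the call.
- hand_in(): hands the job in, once; it reports no verdict.
Trained networks look in the newest picture that a camera, given by its name, has taken for a name from the list of things; names that differ only in an ending like _2 or _b are one class to them, and where a whole thing is asked for, a point or a joint stands for the part that bears it (a point fixed in the world has none). Each returns a list of dicts, best first, with "p" (0 to 1); they miss things now and then, are a little off and sometimes report something else, mostly with a low value. They report only what shows in the picture. A call takes as long as a camera call. They do not tell look-alikes from the thing itself.
- silhouettes(camera, label): "pixels" (420x560 bool, what is visible of it) and "box" ([left, top, width, height] in pixels, round what is visible of it).
The state is a dict: "clock": time; "joint_pos": joint angles; "qvel": joint speeds; "tau": joint torques, N m; "tcp_pos": TCP position; "orientation": TCP orientation; "wrist_force": force on the tool from outside, world axes, zero at the start; "ft_torque": the same for the moment, N m; "finger_gap": finger opening in m.
Only numpy, scipy, OpenCV 4.12 (cv2) and the standard library are available. Lean on these libraries where they do the work, as an engineer would, in place of code of your own. Each camera call takes 0.05 s, during which the arm holds its last target. There are 200 camera calls.

TASK

Register the specimen before moving any blue-topped panel: turn the blood-culture bottle that stands in the reader's nest until its barcode squarely faces the red scanner window, then press the green scan key fully down. Then change over the panels: put the finished grey-topped ones from the teal transport caddy into the orange discard bin, draw every blue-topped one straight up out of the white filling station by its top edge and stand it fully down in a free slot of the caddy; the blue and amber panels are filled, so keep them upright, and leave the amber one in its slot. The scanned bottle ends upright in the red discard tray, without knocking over the spent bottles there.

Things in the scene. Friction and masses are not known exactly. Their poses are not given: they have to be found in the camera images.
- station_c (a point): white filling station, fixed: rack 212 x 78 mm with five 11 mm wide slots in a row at own x = -84, -42, 0, 42, 84 mm; panels stand across it, width along its y. The point: centre of the slots' floor, 8 mm above the bench. Comb teeth hold only a panel's side edges (|y| 22 to 35 mm): upright to 40 mm above the bench, gabled at 45 degrees to 56 mm. A seated panel's top is at 108 mm.
- caddy_c (a point): teal transport caddy: a loose rack, 0.9 kg, on the bench, shaped and sized just like the white station (five slots at own x = -84, -42, 0, 42, 84 mm, gabled lead-ins). The point: centre of the slots' floor, 8 mm above the bench. A panel is fully down when its lower edge stands on that floor, its centre 50 mm above this point. One or two slots still hold finished grey-topped panels.
- panel1_c (a point): test panel with its top rim in blue, a flat plastic plate 8 mm thick, 64 mm wide and 100 mm tall, 0.06 kg, standing on a short edge; the point is its centre, 50 mm above its lower edge. Own x = through its thickness, y = along its width, z = up. Starts in some slot of the white station; absent (None) in some starts.
- panel2_c (a point): test panel with its top rim in blue, a flat plastic plate 8 mm thick, 64 mm wide and 100 mm tall, 0.06 kg, standing on a short edge; the point is its centre, 50 mm above its lower edge. Own x = through its thickness, y = along its width, z = up. Starts in some slot of the white station; absent (None) in some starts.
- panel3_c (a point): test panel with its top rim in blue, a flat plastic plate 8 mm thick, 64 mm wide and 100 mm tall, 0.06 kg, standing on a short edge; the point is its centre, 50 mm above its lower edge. Own x = through its thickness, y = along its width, z = up. Starts in some slot of the white station; absent (None) in some starts.
- panel4_c (a point): test panel with its top rim in blue, a flat plastic plate 8 mm thick, 64 mm wide and 100 mm tall, 0.06 kg, standing on a short edge; the point is its centre, 50 mm above its lower edge. Own x = through its thickness, y = along its width, z = up. Starts in some slot of the white station; absent (None) in some starts.
- amber_c (a point): test panel with its top rim in amber, a flat plastic plate 8 mm thick, 64 mm wide and 100 mm tall, 0.06 kg, standing on a short edge; the point is its centre, 50 mm above its lower edge. Own x = through its thickness, y = along its width, z = up. Stands in some slot of the white station and stays there.
- grey1_c (a point): test panel with its top rim in grey, a flat plastic plate 8 mm thick, 64 mm wide and 100 mm tall, 0.06 kg, standing on a short edge; the point is its centre, 50 mm above its lower edge. Own x = through its thickness, y = along its width, z = up. Read and finished; starts in the caddy's slot at x = -42 mm, or is absent (None).
- grey2_c (a point): test panel with its top rim in grey, a flat plastic plate 8 mm thick, 64 mm wide and 100 mm tall, 0.06 kg, standing on a short edge; the point is its centre, 50 mm above its lower edge. Own x = through its thickness, y = along its width, z = up. Read and finished; starts in the caddy's slot at x = 42 mm, or is absent (None).
- bottle_c (a point): blood-culture bottle in the nest, 0.09 kg, 115 mm high: body 36 mm wide to 68 mm, dark red shoulder, neck 23 mm wide from 84 mm, white cap 25 mm wide from 98 mm up. The point is on its axis 57.5 mm above its foot; z up, x points out through the middle of the white barcode on the blue label (a white tongue of label runs up the shoulder above it). It turns freely in the nest.
- barcode (a point): middle of the bottle's barcode: on its side, 18 mm from its axis, 35 mm above its foot, axes as the bottle's.
- nest_c (a point): nest of the specimen reader: black cup, 39 mm bore, 50 mm outside, 12 mm rim, holding the bottle; the point is the centre of its floor, 14 mm above the bench, axes the reader's. The reader is fixed, a white deck 225 x 100 mm: on the nest's +y side a scanner head 50 x 22 mm, 89 mm high over the bench; on its -x side, 83 to 168 mm off, a teal console 58 mm high over the bench.
- window (a point): dark red scanner window, upright, facing the nest: 49 mm from the nest's axis along the reader's +y, 50 mm above the bench.
- scan_key_top (a point): top of the green round scan key on the teal console, 24 mm in diameter, in a black collar 40 mm wide; it stands 76 mm above the bench when free and is pressed straight down.
- scan_key (a joint): travel of the scan key in m: 0 free, 0.006 fully down; sprung, about 1.2 N to start and 4 N fully down.
- tray_c (a point): red discard tray, fixed, an open tray 200 mm (own x) x 130 mm (own y), 30 mm high, 4 mm walls; the point is the centre of its inner floor, 4 mm above the bench. Two spent bottles stand at its x = 66 mm, y = +30 and -30 mm; the rest is free.
- spent1_c (a point): spent culture bottle, same shape as the bottle, standing in the red tray; the point is its centre, 57.5 mm above its foot.
- spent2_c (a point): spent culture bottle, same shape as the bottle, standing in the red tray; the point is its centre, 57.5 mm above its foot.
- bin_c (a point): orange discard bin for finished panels, fixed, open on top, empty: 180 mm (own x) x 130 mm (own y), rim 110 mm above the bench, 4 mm walls; the point is the centre of its inner floor, 4 mm above the bench.
Mind the look-alikes: they are no part of the job. Leave any yellow look-alike of the part that bears nest_c alone.

How it is judged:
By the outcome, as a careful person would: the job done as asked, in the order asked, and still so for the second after the job is handed in, with the robot touching nothing.
Of panel1, panel2, panel3, panel4 only 3 to 4 are there at a start; the rules pass over those that are not, and their reading is None.
Of grey1, grey2 only 1 to 2 are there at a start; the rules pass over those that are not, and their reading is None.
At some moment in a run one of caddy may be knocked a few centimetres aside while the robot is not near it.
It also fails if it takes over 210 s, if anything falls off the work surface, if the arm or the gripper's body presses on something with over 40 N, if the wrist force passes 120 N, or if a joint passes its speed limit or range.

## Working session

There is one attempt and no reset: what is moved stays moved. The work goes in short steps, Python scripts to look and compute and a tool call to move; the robot and the scene stay as the last step left them, time stands still between calls to the robot, and variables do not carry over. Pictures are saved under pics/ and viewed, about 12 in all and at most 16, crops included, and the job is handed in when it is done.

Besides the shell and the picture viewer there is one more tool, called after "Request:" in YAML: its name, and indented under it one key for each argument. send_rows: Moves the arm, as the interface text tells. Its arguments: {"type":"object","properties":{"series":{"type":"array"},"newtons":{"type":"number"}},"required":["series"]}

```bash
mkdir -p pics; ls; python3 - <<'E'
from workcell import *
import cv2,numpy as np
s=get_state();print({k:np.round(v,3).tolist() for k,v in s.items()})
for c in("scene","side","wrist"):
    im=read_camera(c);cv2.imwrite(f"pics/{c}0.png",im);i=camera_info(c);print(c,{k:np.round(v,4).tolist() for k,v in i.items()})
a=cv2.imread("pics/scene0.png");b=cv2.imread("pics/side0.png")
cv2.imwrite("pics/s0.png",cv2.resize(a,(784,588),interpolation=cv2.INTER_CUBIC))
cv2.imwrite("pics/d0.png",cv2.resize(b,(784,588),interpolation=cv2.INTER_CUBIC))
E
```

```text
pics
{'clock': 0.0, 'joint_pos': [-0.14, 0.314, 0.045, 1.304, -0.0, 1.431], 'qvel': [0.001, 0.002, 0.001, 0.002, 0.0, 0.002], 'tau': [-0.003, -48.063, 29.853, 0.02, -0.0, -0.0], 'tcp_pos': [0.575, 0.0, 0.23], 'orientation': [-0.001, 0.707, 0.707, -0.001], 'wrist_force': [-0.783, 0.505, 0.541], 'ft_torque': [0.013, -0.005, -0.037], 'finger_gap': 0.085}
scene {'K': [[487.9733, 0.0, 270.8768], [0.0, 487.9733, 212.0729], [0.0, 0.0, 1.0]], 'xyz': [1.119, -0.2058, 1.1791], 'attitude': [-0.2305, 0.7736, 0.5657, -0.1683]}
side {'K': [[526.1323, 0.0, 283.1321], [0.0, 526.1323, 202.9486], [0.0, 0.0, 1.0]], 'xyz': [1.1479, -1.0329, 1.1988], 'attitude': [-0.3923, 0.8732, 0.2652, -0.1152]}
wrist {'K': [[290.7708, 0.0, 279.9211], [0.0, 290.7708, 210.6734], [0.0, 0.0, 1.0]], 'xyz': [0.5744, 0.0798, 0.372], 'attitude': [0.1584, 0.9874, 0.0001, -0.0003]}
```

View pics/s0.png

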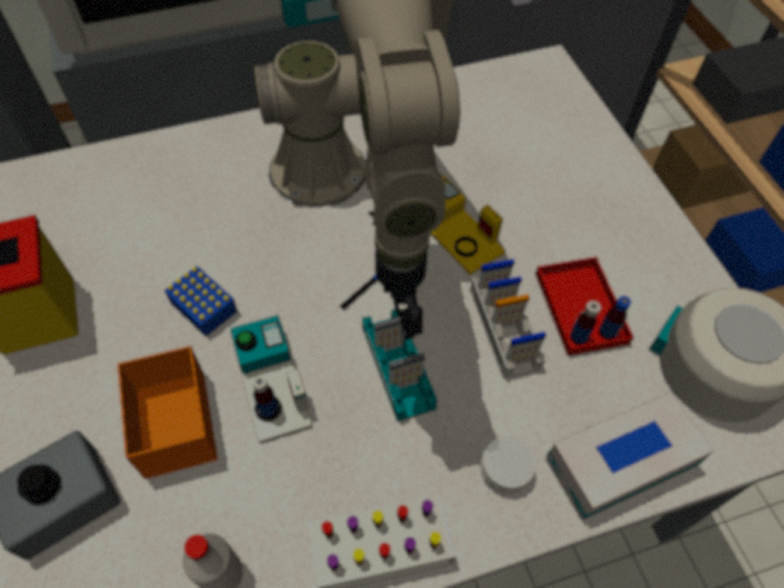

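View pics/d0.png

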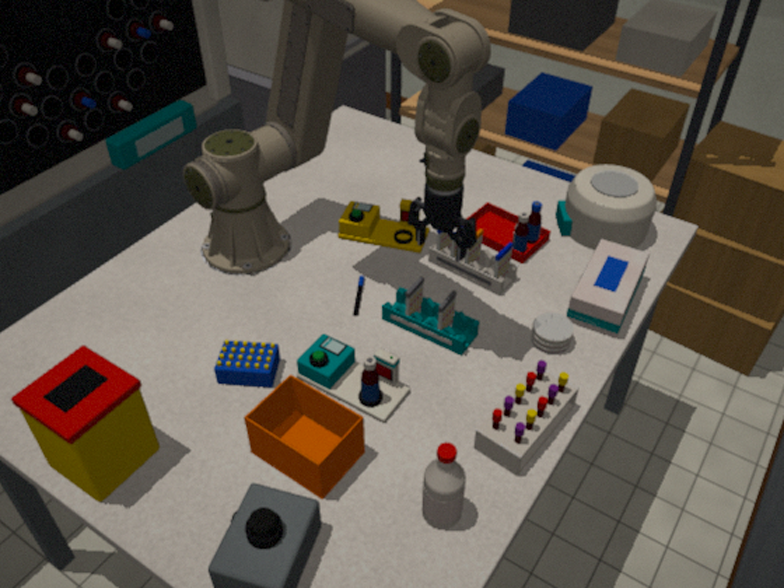

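Two look-alikes: the real white reader with bottle (scene ~265,397) and the yellow reader (465,245). Panels: blue 497,268 / 504,290 / 525,345, amber 511,308, grey 388,332 / 406,368.

```bash
cat > h.py <<'E'
from workcell import *
import cv2,numpy as np
from scipy.spatial.transform import Rotation as R
from scipy.optimize import minimize
def rot(q): return R.from_quat([q[1],q[2],q[3],q[0]])
def proj(ci,P):
    p=rot(ci["attitude"]).inv().apply(np.asarray(P,float)-ci["xyz"]); u=p@np.array(ci["K"]).T
    return u[:,:2]/u[:,2:]
def back(ci,uv,z):
    uv=np.atleast_2d(uv).astype(float)
    d=np.c_[uv,np.ones(len(uv))]@np.linalg.inv(ci["K"]).T
    d=rot(ci["attitude"]).apply(d); o=np.array(ci["xyz"])
    return (o+d*((z-o[2])/d[:,2])[:,None])[:,:2]
def place(p,L):
    c,s=np.cos(p[2]),np.sin(p[2]); L=np.asarray(L,float)
    return np.c_[p[0]+c*L[:,0]-s*L[:,1],p[1]+s*L[:,0]+c*L[:,1],L[:,2]]
def box(x0,x1,y0,y1,z0,z1): return [(x,y,z) for x in(x0,x1) for y in(y0,y1) for z in(z0,z1)]
def hullmask(pts,S=4):
    m=np.zeros((420,560),np.uint8); cv2.fillConvexPoly(m,np.round(cv2.convexHull(pts.astype(np.float32))*16).astype(np.int32),1,shift=4); return m>0
def fitbox(obs,L,p0):
    "obs: list of (camera_info, mask); convex hull compare"
    T=[]
    for ci,m in obs:
        m=m.astype(np.uint8); n,l,st,_=cv2.connectedComponentsWithStats(m)
        k=[i for i in range(1,n) if st[i,4]>40]
        T.append((ci,hullmask(np.argwhere(np.isin(l,k))[:,::-1])))
    def f(p):
        e=0
        for ci,t in T:
            h=hullmask(proj(ci,place(p,L))); e+=1-(h&t).sum()/max(1,(h|t).sum())
        return e/len(T)
    best=None
    for y in np.arange(0,np.pi,np.pi/6):
        for _ in range(2):
            r=minimize(f,[p0[0],p0[1],y] if _==0 else r.x,method="Nelder-Mead",options=dict(initial_simplex=np.array([[0,0,0],[.02,0,0],[0,.02,0],[0,0,.3]])+([p0[0],p0[1],y] if _==0 else r.x),xatol=1e-4,fatol=1e-4))
        if best is None or r.fun<best.fun: best=r
    return best.x,best.fun
GP=globals().get("grip_point_offset")
def go(xyz,ytool_deg,st=None):
    "shift (tool cm) + turn deg about tool z to bring TCP to xyz, pointing down, tool y along world angle (mod 180)"
    st=st or get_state(); r=rot(st["orientation"])
    d=r.inv().apply(np.array(xyz)-st["tcp_pos"])*100
    yt=r.apply([0,1,0]); a=np.degrees(np.arctan2(yt[1],yt[0]))
    t=(a-ytool_deg+90)%180-90   # tool z is down: turning +t about it lowers world angle
    print("shift cm",np.round(d,2),"turn z",round(t,1),"tilt",np.round(np.degrees(np.arccos(-r.apply([0,0,1])[2])),2))
E
cat > m.py <<'E'
from h import *
print("grip",GP)
B={"caddy_c":box(-.106,.106,-.039,.039,0,.05),"station_c":box(-.106,.106,-.039,.039,0,.05),"tray_c":box(-.1,.1,-.065,.065,0,.03),"bin_c":box(-.09,.09,-.065,.065,0,.11)}
M={}
for c in("scene","side"):
    ci=camera_info(c)
    for n in list(B)+["nest_c","bottle_c","scan_key","panel1_c","amber_c","grey1_c","spent1_c"]:
        for q in silhouettes(c,n)[:6]:
            m=q["pixels"]; uv=np.argwhere(m)[:,::-1].mean(0)
            print(c,n,round(q["p"],2),q["box"],m.sum(),back(ci,uv,.05).round(3).tolist())
            M.setdefault((c,n),(ci,m))
for n,L in B.items():
    obs=[M[c,n] for c in("scene","side") if (c,n) in M]
    if obs:
        p0=back(obs[0][0],np.argwhere(obs[0][1])[:,::-1].mean(0),.03)[0]
        x,e=fitbox(obs,L,p0); print(n,x.round(4),"yaw",np.degrees(x[2]).round(1),"err",round(e,3))
E
python3 m.py
```

```text
grip 0.0187
scene caddy_c 0.72 [258.0, 222.2, 55.1, 76.9] 1463 [[0.595, 0.001]]
scene station_c 0.56 [333.7, 197.2, 56.2, 72.1] 1158 [[0.571, 0.216]]
scene tray_c 0.82 [381.0, 184.6, 70.6, 69.3] 2413 [[0.544, 0.387]]
scene bin_c 0.56 [83.1, 249.4, 74.7, 89.8] 5126 [[0.534, -0.42]]
scene nest_c 0.83 [165.2, 225.6, 57.3, 92.6] 2948 [[0.522, -0.225]]
scene nest_c 0.72 [310.2, 128.8, 51.9, 66.6] 1836 [[0.318, 0.245]]
scene nest_c 0.72 [336.4, 199.2, 52.8, 71.7] 1164 [[0.574, 0.216]]
scene nest_c 0.62 [352.3, 208.1, 27.4, 24.4] 448 [[0.523, 0.25]]
scene bottle_c 0.74 [407.3, 214.4, 19.1, 33.7] 396 [[0.595, 0.375]]
scene bottle_c 0.7 [180.1, 267.7, 17.6, 32.3] 382 [[0.557, -0.246]]
scene bottle_c 0.58 [381.5, 186.3, 71.4, 69.2] 2532 [[0.545, 0.388]]
scene scan_key 0.65 [180.7, 269.7, 16.4, 28.6] 367 [[0.559, -0.246]]
scene amber_c 0.62 [351.7, 208.9, 27.4, 22.9] 411 [[0.523, 0.249]]
scene grey1_c 0.62 [268.1, 228.3, 17.6, 23.1] 391 [[0.501, 0.007]]
scene spent1_c 0.61 [426.4, 213.1, 22.2, 27.5] 436 [[0.602, 0.435]]
scene spent1_c 0.48 [332.2, 199.7, 58.9, 68.9] 1161 [[0.574, 0.216]]
scene 
[... 687 characters left out ...]
250.2, 4.1, 7.5] 49 [[0.429, -0.234]]
side scan_key 0.54 [305.5, 172.5, 63.7, 33.7] 1021 [[0.567, 0.199]]
side scan_key 0.46 [225.2, 249.0, 3.1, 4.5] 53 [[0.429, -0.234]]
side amber_c 0.63 [331.1, 165.0, 12.5, 22.1] 169 [[0.529, 0.263]]
side amber_c 0.27 [313.4, 164.0, 8.4, 14.6] 80 [[0.446, 0.249]]
side grey1_c 0.73 [288.2, 197.0, 16.2, 24.0] 258 [[0.5, 0.032]]
side grey1_c 0.48 [225.0, 251.0, 3.8, 5.0] 32 [[0.43, -0.235]]
side spent1_c 0.55 [376.6, 142.0, 13.9, 32.9] 271 [[0.603, 0.449]]
caddy_c [0.5513 0.0108 0.0082] yaw 0.5 err 0.113
station_c [ 0.5373  0.2384 -0.0926] yaw -5.3 err 0.215
tray_c [0.5362 0.4095 3.0233] yaw 173.2 err 0.087
bin_c [ 0.5368 -0.4138  3.1263] yaw 179.1 err 0.028
```

Request:
send_rows:
  series: [-4,-1.5,-1,0,0,0,1,-8,-3,-2,0,0,0,1,-12,-4.5,-2,0,0,0,1,-16,-6,-2,0,0,0,1,-20,-7.5,-2,0,0,0,1,-20,-7.5,-2,0,0,0,1]

```text
clock: 1.75
tcp_pos: [0.4983, -0.2051, 0.2515]
orientation: [0.001, 0.709, 0.705, -0.001]
wrist_force: [0.7, 0.5, -0.7]
finger_gap: 0.0851
```

```bash
cat > look.py <<'E'
import sys
from h import *
n=sys.argv[1]; im=read_camera("wrist"); ci=camera_info("wrist")
import pickle; pickle.dump(dict(K=np.array(ci["K"]),xyz=np.array(ci["xyz"]),attitude=np.array(ci["attitude"])),open(f"pics/{n}.pkl","wb"))
cv2.imwrite(f"pics/{n}_raw.png",im); cv2.imwrite(f"pics/{n}.png",cv2.resize(im,(784,588),interpolation=cv2.INTER_CUBIC))
E
python3 look.py w1
```

```text
(no output)
```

View pics/w1.png

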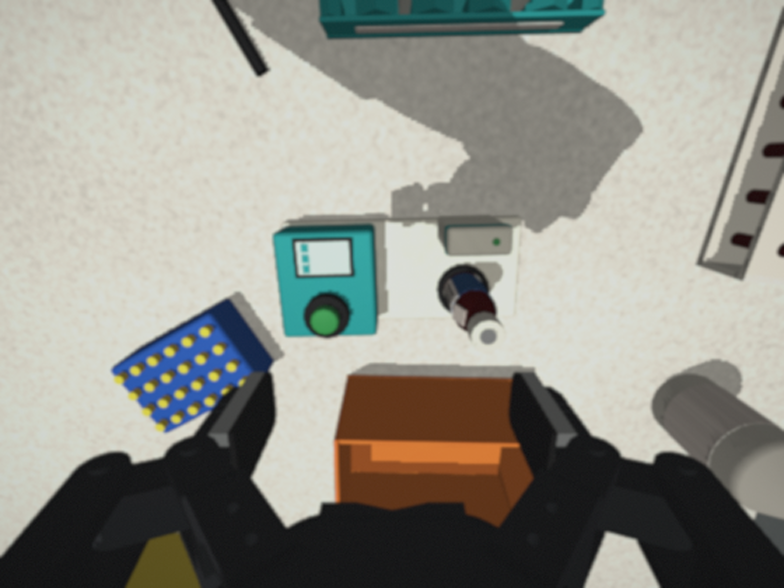

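```bash
python3 - <<'E'
from h import *
import pickle
ci=pickle.load(open("pics/w1.pkl","rb")); im=cv2.imread("pics/w1_raw.png")
for n,uv,z in[("cap",(487,335),.129),("key",(324,321),.076),("con TL",(274,234),.058),("con TR",(376,227),.058),("con BR",(377,334),.058),("con BL",(285,336),.058),("headL",(447,226),.089),("headR",(511,225),.089),("nest",(464,288),.026)]:
    print(n,back(ci,np.array(uv)/1.4,z).round(4))
a=cv2.resize(im[150:260,270:390],None,fx=4,fy=4,interpolation=cv2.INTER_CUBIC)
s=read_camera("side");b=cv2.resize(s[240:300,210:300],None,fx=4,fy=4,interpolation=cv2.INTER_CUBIC)
c=np.zeros((440,840,3),np.uint8);c[:440,:480]=a;c[:240,480:840]=b
s=read_camera("scene");d=cv2.resize(s[250:310,160:250],None,fx=3.3,fy=3.3,interpolation=cv2.INTER_CUBIC)
c[240:438,480:777]=d
cv2.imwrite("pics/b1.png",c[:,:800])
E
```

```text
cap [[ 0.5653 -0.2416]]
key [[ 0.4414 -0.2516]]
con TL [[ 0.4014 -0.1813]]
con TR [[ 0.4856 -0.1761]]
con BR [[ 0.4848 -0.2716]]
con BL [[ 0.4023 -0.273 ]]
headL [[ 0.5396 -0.1708]]
headR [[ 0.5872 -0.1704]]
nest [[ 0.5663 -0.239 ]]
```

View pics/b1.png

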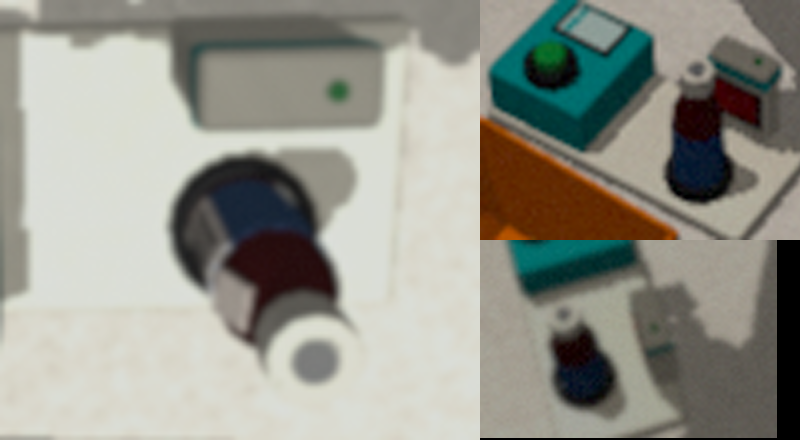

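```bash
python3 - <<'E'
from h import *
import pickle
ci=pickle.load(open("pics/w1.pkl","rb"))
c=np.array([.5655,-.241])
for a in range(120,250,10):
    t=np.radians(a);e=np.array([np.cos(t),np.sin(t)])
    P=[[*(c+e*r),z] for r,z in((.018,.082),(.0148,.090),(.0115,.098),(.018,.049))]
    print(a,((proj(ci,P)-[270,150])*4).round(0).tolist())
go([.5655,-.241,.16],90);go([.5655,-.241,.16],0)
print(get_state()["joint_pos"])
E
```

```text
120 [[247.0, 236.0], [257.0, 255.0], [268.0, 274.0], [229.0, 203.0]]
130 [[237.0, 242.0], [249.0, 260.0], [262.0, 279.0], [220.0, 209.0]]
140 [[229.0, 250.0], [242.0, 266.0], [256.0, 283.0], [212.0, 216.0]]
150 [[222.0, 259.0], [236.0, 273.0], [251.0, 289.0], [206.0, 224.0]]
160 [[217.0, 268.0], [232.0, 281.0], [248.0, 295.0], [202.0, 232.0]]
170 [[214.0, 278.0], [229.0, 290.0], [246.0, 302.0], [199.0, 242.0]]
180 [[212.0, 288.0], [228.0, 299.0], [245.0, 309.0], [197.0, 251.0]]
190 [[213.0, 299.0], [228.0, 307.0], [245.0, 316.0], [198.0, 261.0]]
200 [[215.0, 309.0], [230.0, 315.0], [247.0, 322.0], [200.0, 270.0]]
210 [[220.0, 318.0], [234.0, 323.0], [249.0, 329.0], [204.0, 278.0]]
220 [[225.0, 326.0], [239.0, 330.0], [253.0, 334.0], [209.0, 286.0]]
230 [[233.0, 333.0], [245.0, 336.0], [258.0, 339.0], [216.0, 293.0]]
240 [[241.0, 339.0], [252.0, 341.0], [264.0, 343.0], [224.0, 298.0]]
shift cm [-4.04  6.58  9.13] turn z 89.9 tilt 0.03
shift cm [-4.04  6.58  9.13] turn z -0.1 tilt 0.03
[-5.30985590e-01  2.37115284e-01 -7.41589889e-03  1.32640437e+00
  5.71414979e-04  1.04206705e+00]
```

Request:
send_rows:
  series: [-2,3.3,0,0,0,0,0.7,-4.05,6.58,0,0,0,0,0.7,-4.05,6.58,3.5,0,0,0,0.7,-4.05,6.58,7,0,0,0,0.7,-4.05,6.58,10.5,0,0,0,0.7,-4.05,6.58,13,0,0,0,0.6,-4.05,6.58,14.8,0,0,0,0.6,-4.05,6.58,14.8,0,0,0,0.6,-4.05,6.58,14.8,0,0,0,0.6]
  newtons: 25

```text
clock: 2.65
tcp_pos: [0.5658, -0.2383, 0.1025]
orientation: [-0.001, 0.706, 0.708, -0.0]
wrist_force: [0.4, -0.0, 0.8]
finger_gap: 0.0515
```

Request:
send_rows:
  series: [0,0,0,0,0,0,0.2,0,0,0,0,0,0,0.2,0,0,0,0,0,0,0.2,0,0,0,0,0,0,0.2,0,0,0,0,0,0,0.2,0,0,0,0,0,0,0.2]
  newtons: 25

```text
clock: 3.15
tcp_pos: [0.567, -0.2411, 0.1055]
orientation: [0.002, 0.707, 0.707, 0.001]
wrist_force: [-0.2, 0.1, 5.7]
finger_gap: 0.0242
```

Request:
send_rows:
  series: [0,0,0,0,0,7,0.2,0,0,0,0,0,14,0.2,0,0,0,0,0,21,0.2,0,0,0,0,0,28,0.2,0,0,0,0,0,35,0.2,0,0,0,0,0,42,0.2,0,0,0,0,0,49,0.2,0,0,0,0,0,56,0.2,0,0,0,0,0,63,0.2,0,0,0,0,0,70,0.2]

```text
clock: 3.98
tcp_pos: [0.5676, -0.2421, 0.1054]
orientation: [0.002, 0.985, 0.17, 0.002]
wrist_force: [1.2, -1.8, 4.5]
finger_gap: 0.0239
```

Request:
send_rows:
  series: [0,0,0,0,0,6,0.2,0,0,0,0,0,12,0.2,0,0,0,0,0,12,0.2,0,0,0,0,0,12,0.2,0,0,0,0,0,12,0.5,0,0,0,0,0,12,0.7,0,0,0,0,0,12,0.7,0,0,-4,0,0,12,0.7,0,0,-8,0,0,12,0.7,0,0,-12,0,0,12,0.7]

```text
clock: 4.82
tcp_pos: [0.5647, -0.2398, 0.2234]
orientation: [-0.001, 0.998, 0.07, -0.001]
wrist_force: [1.0, -0.5, -0.7]
finger_gap: 0.0595
```

```bash
python3 look.py w2; python3 - <<'E'
from h import *
im=cv2.imread("pics/w2_raw.png")
s=read_camera("side");cv2.imwrite("pics/s2.png",s)
ci=camera_info("wrist"); print(proj(ci,[[.566,-.241,.129]]))
q=silhouettes("wrist","bottle_c"); print([(x["p"],x["box"]) for x in q][:3])
print(get_state()["joint_pos"])
E
```

```text
[[276.92717657 214.32925963]]
[(0.68, [211.4, 131.1, 102.4, 189.0]), (0.56, [264.9, 167.8, 34.4, 56.9])]
[-5.32322852e-01  3.91050570e-01  1.47906468e-01  1.32041809e+00
  1.57950924e-04  2.46887060e+00]
```

View pics/w2.png

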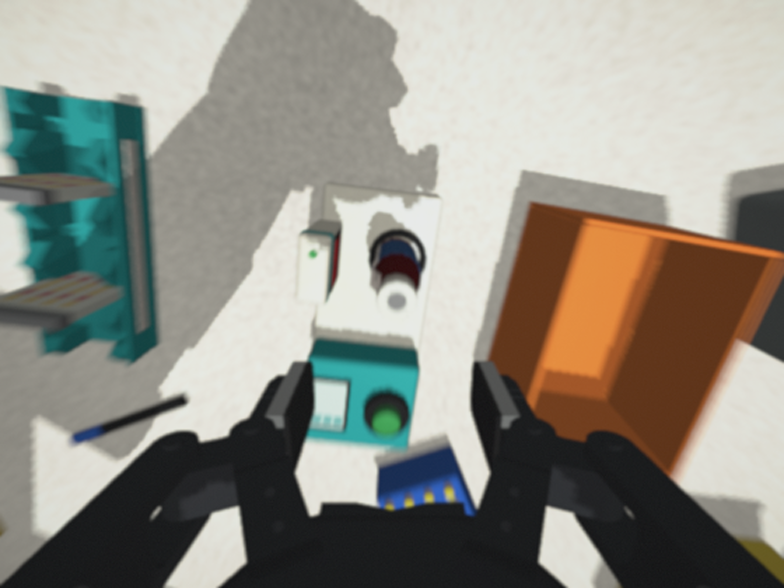

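```bash
python3 - <<'E'
import cv2
im=cv2.imread("pics/w2_raw.png")
cv2.imwrite("pics/b2.png",cv2.resize(im[150:235,205:325],None,fx=6,fy=6,interpolation=cv2.INTER_CUBIC))
E
python3 - <<'E'
from h import *
import pickle
ci=pickle.load(open("pics/w2.pkl","rb"))
print(back(ci,[[397/1.4,300/1.4]],.129), back(ci,[[386/1.4,421/1.4]],.076))
c=np.array([.5655,-.241])
for a in range(60,130,10):
    t=np.radians(a);e=np.array([np.cos(t),np.sin(t)])
    P=[[*(c+e*r),z] for r,z in((.018,.082),(.0148,.090),(.0115,.098),(.018,.049))]
    print(a,((proj(ci,P)-[205,150])*6).round(0).tolist())
E
```

```text
[[ 0.56522088 -0.24655915]] [[ 0.43855073 -0.25646783]]
60 [[353.0, 233.0], [366.0, 255.0], [380.0, 279.0], [360.0, 193.0]]
70 [[343.0, 248.0], [357.0, 268.0], [373.0, 289.0], [352.0, 206.0]]
80 [[336.0, 264.0], [352.0, 282.0], [369.0, 300.0], [346.0, 221.0]]
90 [[332.0, 281.0], [348.0, 296.0], [366.0, 311.0], [342.0, 237.0]]
100 [[332.0, 299.0], [348.0, 310.0], [365.0, 323.0], [342.0, 253.0]]
110 [[334.0, 316.0], [350.0, 325.0], [367.0, 335.0], [344.0, 268.0]]
120 [[340.0, 332.0], [355.0, 339.0], [371.0, 346.0], [349.0, 283.0]]
```

View pics/b2.png

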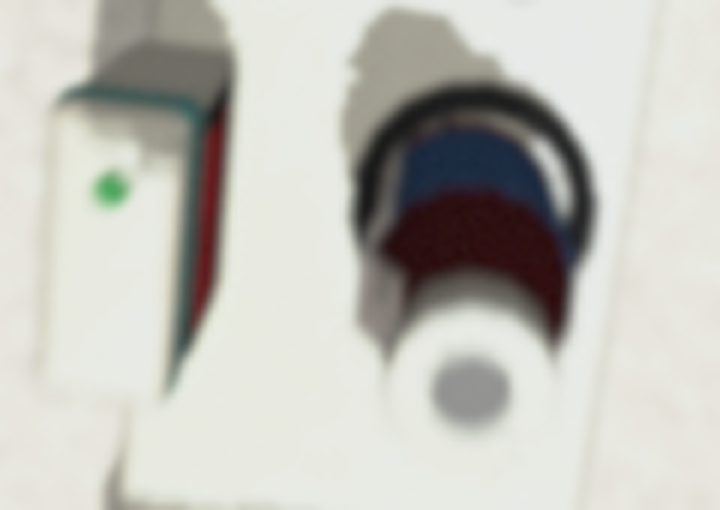

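Request:
send_rows:
  series: [0,-1,0,0,0,-7,0.7,0.2,-2,0,0,0,-14,0.7,0.4,-3,0,0,0,-21,0.7,0.6,-4,0,0,0,-28,0.7,0.8,-5,0,0,0,-35,0.7,0.8,-6,0,0,0,-42,0.7,0.8,-6,1,0,0,-49,0.7,0.8,-6,2,0,0,-56,0.7,0.8,-6,2,0,0,-63,0.7,0.8,-6,2,0,0,-70,0.7]

```text
clock: 5.8
tcp_pos: [0.5639, -0.179, 0.2004]
orientation: [-0.002, 0.775, 0.632, -0.001]
wrist_force: [0.8, -0.0, 0.3]
finger_gap: 0.0602
```

Request:
send_rows:
  series: [0,0,0,0,0,-6,0.2,0,0,0,0,0,-12,0.2,0,0,0,0,0,-12,0,0,0,0,0,0,-12,0,0,0,0,0,0,-12,0]

```text
clock: 6.22
tcp_pos: [0.5649, -0.1797, 0.2023]
orientation: [-0.001, 0.708, 0.706, -0.0]
wrist_force: [-0.4, -0.0, 0.2]
finger_gap: 0.0005
```

```bash
python3 look.py w3; python3 - <<'E'
from h import *
import pickle
ci=pickle.load(open("pics/w3.pkl","rb")); im=cv2.imread("pics/w3_raw.png")
c=np.array([.5655,-.241]); u=proj(ci,[[*c,.08]])[0]; x0,y0=int(u[0]-60),int(u[1]-50)
cv2.imwrite("pics/b3.png",cv2.resize(im[y0:y0+95,x0:x0+120],None,fx=6,fy=6,interpolation=cv2.INTER_CUBIC))
print(x0,y0,(proj(ci,[[*c,.129]])-[x0,y0])*6,(proj(ci,[[.4405,-.253,.076]])))
for a in range(60,130,10):
    t=np.radians(a);e=np.array([np.cos(t),np.sin(t)])
    P=[[*(c+e*r),z] for r,z in((.018,.082),(.0148,.090),(.0115,.098),(.018,.049))]
    print(a,((proj(ci,P)-[x0,y0])*6).round(0).tolist())
# key colour
h=cv2.cvtColor(im,cv2.COLOR_BGR2HSV);m=cv2.inRange(h,(45,120,60),(75,255,255));n,l,st,ce=cv2.connectedComponentsWithStats(m)
for i in range(1,n):
    if st[i,4]>50: print(ce[i],st[i,4],back(ci,ce[i],.076))
E
```

```text
220 211 [[365.82151584 466.33858563]] [[160.66220306 269.98677831]]
60 [[419.0, 223.0], [411.0, 260.0], [402.0, 300.0], [413.0, 145.0]]
70 [[402.0, 216.0], [396.0, 254.0], [390.0, 295.0], [398.0, 138.0]]
80 [[384.0, 211.0], [381.0, 250.0], [378.0, 292.0], [381.0, 134.0]]
90 [[365.0, 210.0], [365.0, 249.0], [365.0, 291.0], [364.0, 132.0]]
100 [[346.0, 211.0], [349.0, 250.0], [352.0, 292.0], [347.0, 134.0]]
110 [[327.0, 216.0], [334.0, 254.0], [340.0, 295.0], [331.0, 138.0]]
120 [[310.0, 223.0], [319.0, 260.0], [329.0, 300.0], [315.0, 145.0]]
[161.75534442 268.78147268] 421 [[ 0.44181937 -0.2515894 ]]
```

View pics/b3.png

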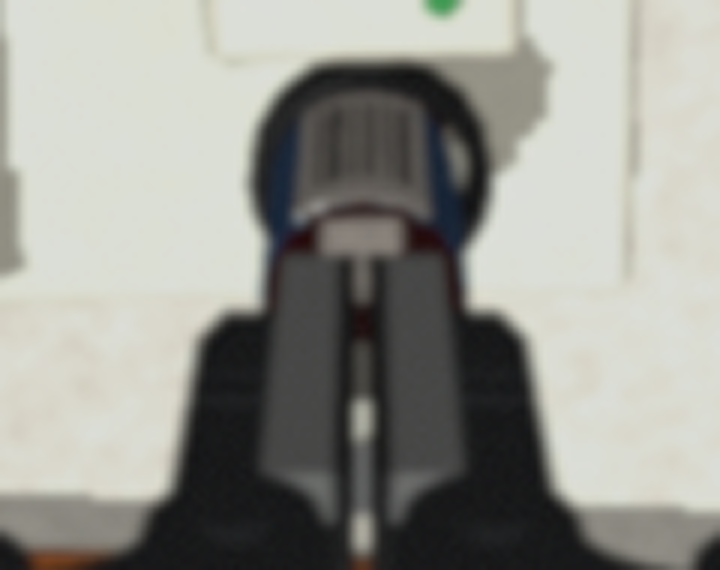

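Barcode faces the window (tongue/barcode centre 364 vs. body centre 366 in the crop). Now the key.

Request:
send_rows:
  series: [-2,-3.5,0,0,0,0,0,-4,-7,0,0,0,0,0,-6,-10.5,1,0,0,0,0,-7.2,-12.3,3,0,0,0,0,-7.2,-12.3,7,0,0,0,0,-7.2,-12.3,10.5,0,0,0,0,-7.2,-12.3,11.5,0,0,0,0,-7.2,-12.3,11.5,0,0,0,0]

```text
clock: 6.93
tcp_pos: [0.4401, -0.2503, 0.0856]
orientation: [-0.003, 0.708, 0.707, -0.0]
wrist_force: [-0.3, 0.5, 0.1]
finger_gap: 0.0004
```

```bash
python3 - <<'E'
from h import *
s=get_state();print(s["tcp_pos"],s["wrist_force"]);go([.4415,-.252,.0685],0)
E
```

```text
[ 0.4401293  -0.2503379   0.08560194] [-0.31244747  0.53421718  0.07409386]
shift cm [-0.17  0.15  1.71] turn z -0.1 tilt 0.37
```

Request:
send_rows:
  series: [0,0.1,0.8,0,0,0,0,0,0.1,1.2,0,0,0,0,0,0.1,1.6,0,0,0,0,0,0.1,1.8,0,0,0,0,0,0.1,1.8,0,0,0,0,0,0.1,1.8,0,0,0,0]

```text
clock: 7.43
tcp_pos: [0.4451, -0.2528, 0.0738]
orientation: [0.002, 0.707, 0.707, 0.0]
wrist_force: [-4.1, 3.6, 16.3]
finger_gap: 0.0001
```

```bash
python3 - <<'E'
from h import *
for i in range(3):
    s=get_state();print(s["tcp_pos"],s["wrist_force"],s["joint_pos"]);
    im=read_camera("side")
im2=read_camera("wrist");ci=camera_info("side")
u=proj(ci,[[.4415,-.252,.076]])[0].astype(int)
a=cv2.resize(im[u[1]-35:u[1]+35,u[0]-45:u[0]+45],None,fx=5,fy=5,interpolation=cv2.INTER_CUBIC)
b=cv2.resize(im2[200:330,195:365],(458,350),interpolation=cv2.INTER_CUBIC)
cv2.imwrite("pics/k1.png",np.hstack([a,b])[:,:800])
E
```

```text
[ 0.44508697 -0.25283218  0.07375685] [-4.1147068   3.56609021 16.32306374] [-6.73506246e-01  2.94518397e-01 -3.87364459e-01  8.84115131e-01
 -3.11036756e-05  8.96714865e-01]
[ 0.445075   -0.25285004  0.07378548] [-3.93906041  3.81567436 17.48714541] [-6.73547026e-01  2.94449881e-01 -3.87381371e-01  8.84118099e-01
 -3.37802625e-05  8.96684621e-01]
[ 0.44506531 -0.2528492   0.07377432] [-3.76684101  3.05932278 16.19451448] [-6.73560396e-01  2.94426404e-01 -3.87446615e-01  8.84050315e-01
 -2.92302886e-05  8.96674553e-01]
```

View pics/k1.png

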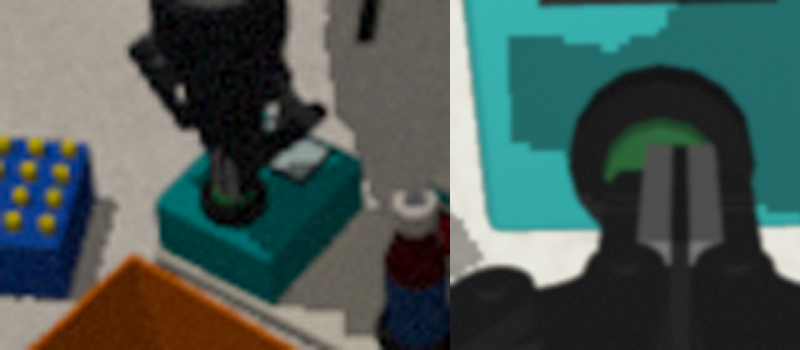

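Request:
send_rows:
  series: [0,0,-1.5,0,0,0,0,0.5,-0.2,-1.5,0,0,0,0,0.5,-0.2,-1.5,0,0,0,0,0.5,-0.2,-1,0,0,0,0,0.5,-0.2,-0.5,0,0,0,0,0.5,-0.2,-0.2,0,0,0,0,0.5,-0.2,-0.2,0,0,0,0]

```text
clock: 8.22
tcp_pos: [0.4421, -0.2472, 0.0737]
orientation: [0.001, 0.707, 0.707, 0.0]
wrist_force: [-2.3, 2.8, 17.5]
finger_gap: 0.0004
```

Request:
send_rows:
  series: [0,0,0.1,0,0,0,0,0,0,0.2,0,0,0,0,0,0,0.2,0,0,0,0]

```text
clock: 8.47
tcp_pos: [0.4422, -0.2472, 0.0735]
orientation: [0.001, 0.707, 0.707, 0.0]
wrist_force: [-6.0, 6.1, 31.8]
finger_gap: -0.0001
```

```bash
python3 - <<'E'
from h import *
im2=read_camera("wrist");ci=camera_info("wrist")
s=get_state();print(s["tcp_pos"],s["wrist_force"])
print(proj(ci,[[.4415,-.252,.073],s["tcp_pos"]]))
b=cv2.resize(im2[200:330,195:365],(680,520),interpolation=cv2.INTER_CUBIC)
cv2.imwrite("pics/k2.png",b)
E
```

```text
[ 0.44223385 -0.24721791  0.07345045] [-6.51363073  6.15198486 31.99464447]
[[279.18807876 275.48021301]
 [280.52532208 268.23523571]]
```

View pics/k2.png

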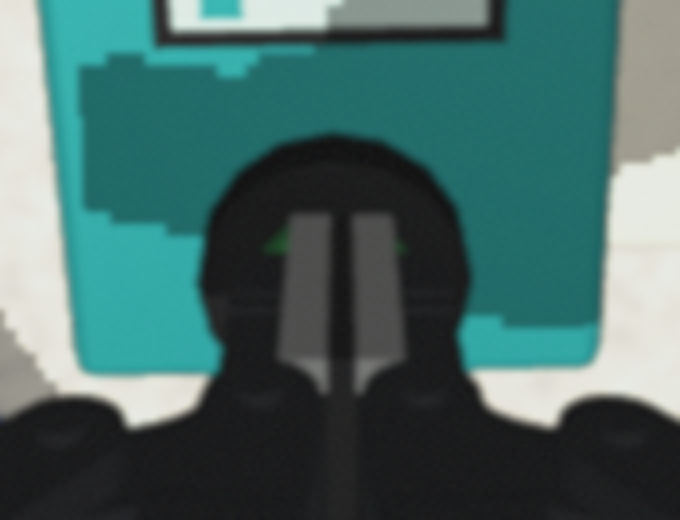

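Request:
send_rows:
  series: [0,0,-1.3,0,0,0,0,0.25,-0.1,-1.3,0,0,0,0,0.25,-0.1,-1.3,0,0,0,0,0.25,-0.1,-0.7,0,0,0,0,0.25,-0.1,-0.4,0,0,0,0,0.25,-0.1,-0.2,0,0,0,0,0.25,-0.1,-0.2,0,0,0,0,0.25,-0.1,-0.2,0,0,0,0]

```text
clock: 9.18
tcp_pos: [0.4404, -0.2444, 0.0736]
orientation: [0.0, 0.707, 0.707, 0.0]
wrist_force: [-4.9, 4.5, 23.5]
finger_gap: 0.0001
```

Request:
send_rows:
  series: [0,0,-2,0,0,0,0,-0.3,0.1,-2.5,0,-7,0,0,-0.6,0.1,-2.5,0,-14,0,0,-0.9,0.1,-2.5,0,-21,0,0,-1.2,0.1,-2.5,0,-28,0,0,-1.2,0.1,-2,0,-28,0,0,-1.2,0.1,-1.5,0,-28,0,0,-1.2,0.1,-1.5,0,-28,0,0]

```text
clock: 9.85
tcp_pos: [0.4406, -0.2559, 0.0853]
orientation: [0.169, 0.686, 0.687, -0.171]
wrist_force: [-1.0, -0.6, 1.0]
finger_gap: -0.0001
```

```bash
python3 - <<'E'
from h import *
im2=read_camera("wrist");ci=camera_info("wrist")
s=get_state();r=rot(s["orientation"]);print(s["tcp_pos"],s["wrist_force"],"z",r.apply([0,0,1]))
e=s["tcp_pos"]+r.apply([.011,0,0]); print("edge",e,proj(ci,[e,[.4415,-.2505,.076]]))
h=cv2.cvtColor(im2,cv2.COLOR_BGR2HSV);m=cv2.inRange(h,(45,100,50),(75,255,255));p=np.argwhere(m)[:,::-1];print(len(p),p.min(0),p.max(0))
print("tool shift for edge to key:",r.inv().apply(np.array([.4415,-.247,.0685])-e)*100)
u=proj(ci,[e])[0].astype(int);b=im2[u[1]-60:u[1]+60,u[0]-80:u[0]+80]
cv2.imwrite("pics/k3.png",cv2.resize(b,None,fx=4,fy=4,interpolation=cv2.INTER_CUBIC));print(u)
E
```

```text
[ 0.4410979  -0.25674216  0.0861741 ] [ 1.22335645 -0.9755965   0.01333285] z [-0.00176354 -0.46728994 -0.88410237]
edge [ 0.44109604 -0.24701702  0.08103391] [[280.66667988 251.05922509]
 [281.37585166 247.38825239]]
992 [260 228] [302 261]
tool shift for edge to key: [0.58719543 0.04244768 1.10725927]
[280 251]
```

View pics/k3.png

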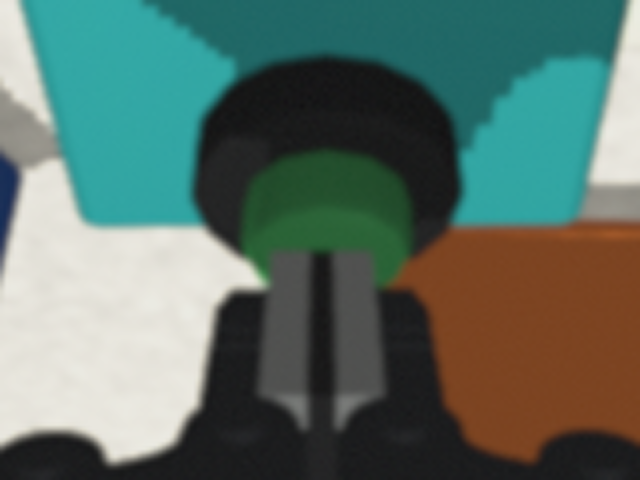

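Request:
send_rows:
  series: [0.2,0,0.4,0,0,0,0,0.35,0,0.65,0,0,0,0,0.35,0,0.65,0,0,0,0]

```text
clock: 10.15
tcp_pos: [0.4422, -0.2578, 0.0802]
orientation: [0.172, 0.687, 0.685, -0.171]
wrist_force: [0.6, -0.5, 2.1]
finger_gap: 0.0001
```

Request:
send_rows:
  series: [0.1,0,0.2,0,0,0,0,0.2,0,0.4,0,0,0,0,0.25,0,0.5,0,0,0,0,0.25,0,0.5,0,0,0,0]

```text
clock: 10.48
tcp_pos: [0.4424, -0.258, 0.077]
orientation: [0.173, 0.686, 0.685, -0.172]
wrist_force: [-4.5, 4.5, 18.6]
finger_gap: -0.0002
```

```bash
python3 - <<'E'
from h import *
im2=read_camera("wrist");ci=camera_info("wrist")
s=get_state();r=rot(s["orientation"]);print(s["tcp_pos"],s["wrist_force"])
e=s["tcp_pos"]+r.apply([.011,0,0]); u=proj(ci,[e])[0].astype(int);print("edge",e,u)
b=im2[u[1]-60:u[1]+60,u[0]-80:u[0]+80]
cv2.imwrite("pics/k4.png",cv2.resize(b,None,fx=4,fy=4,interpolation=cv2.INTER_CUBIC))
E
```

```text
[ 0.44241776 -0.25797717  0.07706077] [-4.41604188  3.36222381 17.85892275]
edge [ 0.44243579 -0.24828787  0.07185336] [280 251]
```

View pics/k4.png

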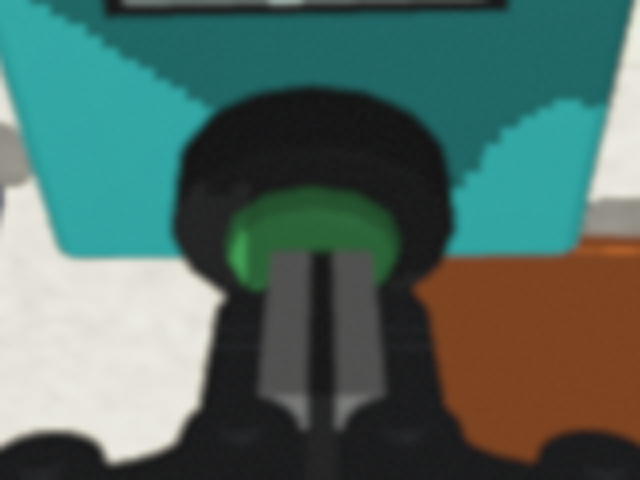

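Key seen sunk ~6 mm and against its stop at 18 N: fully pressed. Retreat and look over the caddy.

Request:
send_rows:
  series: [-1.2,0,-2.2,0,0,0,0,-2.35,0,-4.4,0,0,0,0,-3.5,0,-7,0,7,0,0,-3,1,-10,0,14,0,0.2,-1,3,-13,0,21,0,0.3,1.5,5,-16,0,28,0,0.3,4,7,-19,0,28,0,0.3,6.5,9,-22,0,28,0,0.3,8.3,10.8,-24.2,0,28,0,0.3,8.3,10.8,-24.2,0,28,0,0.3]

```text
clock: 11.37
tcp_pos: [0.5529, -0.0652, 0.2511]
orientation: [0.001, 0.705, 0.709, 0.002]
wrist_force: [0.4, -1.2, 0.1]
finger_gap: 0.0257
```

```bash
cat > cad.py <<'E'
from h import *
import sys
s=get_state();print(s["tcp_pos"],s["orientation"])
ci=camera_info("wrist");im=read_camera("wrist");cv2.imwrite("pics/cad_raw.png",im)
hs=cv2.cvtColor(im,cv2.COLOR_BGR2HSV);teal=cv2.inRange(hs,(80,90,30),(98,255,255))
n,l,st,ce=cv2.connectedComponentsWithStats(teal)
for i in range(1,n):
    if st[i,4]>300: print("teal",st[i],back(ci,ce[i],.03).round(3))
for q in silhouettes("wrist","caddy_c")[:2]:
    p0=back(ci,np.argwhere(q["pixels"])[:,::-1].mean(0),.03)[0]
    m=q["pixels"];print("caddy",q["p"],q["box"])
    x,e=fitbox([(ci,m)],box(-.106,.106,-.039,.039,0,.05),p0);print("  fit",x.round(4),np.degrees(x[2]).round(1),round(e,3))
for nm in sys.argv[1:]:
  for q in silhouettes("wrist",nm)[:5]:
    p0=back(ci,np.argwhere(q["pixels"])[:,::-1].mean(0),.06)[0]
    x,e=fitbox([(ci,q["pixels"])],box(-.004,.004,-.032,.032,.02,.108),p0);print(nm,round(q["p"],2),np.round(q["box"]),"fit",x.round(4),np.degrees(x[2]).round(1),round(e,3))
E
python3 cad.py grey1_c
```

```text
[ 0.55289038 -0.0652397   0.25110113] [0.00107585 0.7051765  0.70902729 0.00229137]
teal [ 325   81   46   69 2521] [[0.63  0.016]]
teal [ 182   83   47   69 2479] [[0.468 0.013]]
teal [ 236   82   80   69 4289] [[0.549 0.014]]
teal [ 162  259   68   45 1546] [[ 0.435 -0.2  ]]
caddy 0.57 [179.5, 78.1, 189.6, 74.4]
  fit [0.5468 0.0125 3.1442] 180.1 0.057
grey1_c 0.96 [224.  82.  24.  72.] fit [0.5073 0.0123 0.0097] 0.6 0.043
```

```bash
python3 - <<'E'
from h import *
print(get_state()["tcp_pos"]);go([.507,.0123,.083],0)
E
```

```text
[ 0.54898481 -0.06931858  0.24830805]
shift cm [ 8.16 -4.17 16.54] turn z 0.1 tilt 0.08
```

Request:
send_rows:
  series: [2.8,-1.4,0,0,0,0,0.35,5.5,-2.8,0,0,0,0,0.35,8.16,-4.17,2,0,0,0,0.35,8.16,-4.17,6,0,0,0,0.35,8.16,-4.17,10,0,0,0,0.35,8.16,-4.17,10,0,0,0,0.35]

```text
clock: 12.02
tcp_pos: [0.5003, 0.012, 0.1413]
orientation: [-0.006, 0.708, 0.707, -0.004]
wrist_force: [-1.9, 0.3, -1.7]
finger_gap: 0.0298
```

```bash
python3 - <<'E'
from h import *
im=read_camera("wrist");ci=camera_info("wrist");s=get_state();print(s["tcp_pos"]);cv2.imwrite("pics/g1_raw.png",im)
for q in silhouettes("wrist","grey1_c")[:3]:
    x,e=fitbox([(ci,q["pixels"])],box(-.004,.004,-.032,.032,.04,.108),[.507,.0123]);print(q["p"],q["box"],x,e)
go([.507,.0123,.083],0)
cv2.imwrite("pics/g1.png",cv2.resize(im,(784,588)))
E
```

```text
[0.50260932 0.01150339 0.14494378]
0.6 [283.1, 173.1, 15.4, 111.6] [0.50995427 0.01037944 0.01045163] 0.020721925133689867
shift cm [0.12 0.18 6.49] turn z -0.1 tilt 0.28
```

View pics/g1.png

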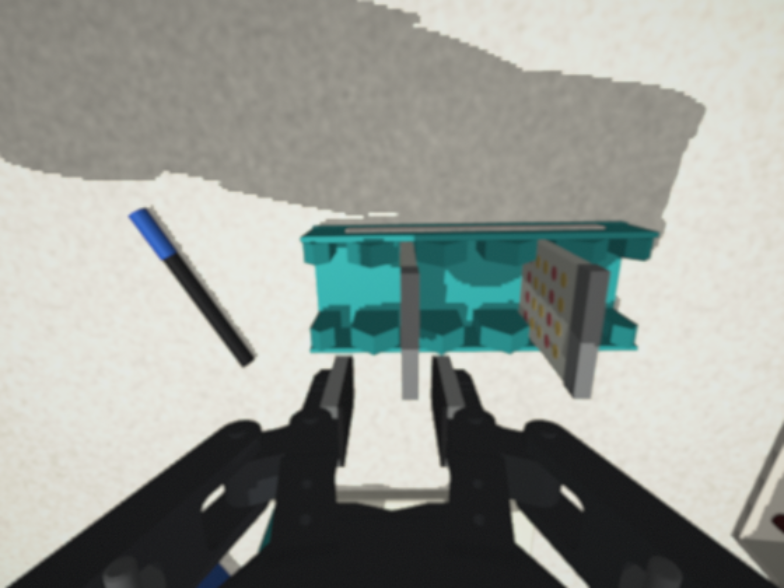

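Request:
send_rows:
  series: [0,0.38,0,0,0,0,0.35,0,0.38,2.5,0,0,0,0.35,0,0.38,5,0,0,0,0.35,0,0.38,6.5,0,0,0,0.35,0,0.38,6.5,0,0,0,0.35,0,0.38,6.5,0,0,0,0,0,0.38,6.5,0,0,0,0,0,0.38,6.5,0,0,0,0,0,0.38,6.5,0,0,0,0,0,0.38,6.5,0,0,0,0]
  newtons: 30

```text
clock: 12.95
tcp_pos: [0.5119, 0.0114, 0.0864]
orientation: [0.001, 0.707, 0.707, 0.0]
wrist_force: [-3.8, -0.9, 5.4]
finger_gap: 0.0078
```

Request:
send_rows:
  series: [0,0,0,0,0,0,0,0,0,-2,0,0,0,0,0,0,-5,0,0,0,0,0,0,-8,0,0,0,0,0,0,-12,0,0,0,0,0,0,-16,0,0,0,0,0,0,-16,0,0,0,0]

```text
clock: 13.53
tcp_pos: [0.516, 0.0113, 0.2543]
orientation: [0.006, 0.707, 0.707, 0.005]
wrist_force: [0.8, -0.5, -0.4]
finger_gap: 0.0072
```

```bash
python3 - <<'E'
from h import *
s=get_state();print(s["tcp_pos"],s["finger_gap"]);go([.49,-.414,.24],0)
im=read_camera("wrist");ci=camera_info("wrist")
for q in silhouettes("wrist","caddy_c")[:2]:
    x,e=fitbox([(ci,q["pixels"])],box(-.106,.106,-.039,.039,0,.05),[.55,.0125]);print(q["p"],q["box"],x,e)
E
```

```text
[0.51595789 0.01134595 0.25432317] 0.007244032167341638
shift cm [-42.53  -2.62   1.48] turn z 0.0 tilt 0.93
0.71 [215.7, 143.5, 178.1, 69.1] [ 0.55056305  0.01589145 -0.00131012] 0.0585815369425704
0.29 [193.3, 0.0, 192.8, 21.7] [0.55   0.0125 0.    ] 1.0
```

Request:
send_rows:
  series: [-4,-0.4,0,0,0,0,0,-8,-0.7,0,0,0,0,0,-12,-1,0,0,0,0,0,-16,-1.3,0,0,0,0,0,-20,-1.5,0,0,0,0,0,-24,-1.8,0,0,0,0,0,-28,-2,0,0,0,0,0,-32,-2.2,0,0,0,0,0,-36,-2.4,0,0,0,0,0,-40,-2.5,0,0,0,0,0]

```text
clock: 14.47
tcp_pos: [0.4854, -0.3897, 0.2429]
orientation: [-0.001, 0.707, 0.707, 0.0]
wrist_force: [0.5, 0.3, -0.0]
finger_gap: 0.0078
```

Request:
send_rows:
  series: [-2.3,0,0,0,0,0,0,-2.3,0,0,0,0,0,0,-2.3,0,4,0,0,0,0,-2.3,0,8,0,0,0,0,-2.3,0,12,0,0,0,0,-2.3,0,15,0,0,0,0,-2.3,0,15,0,0,0,0]

```text
clock: 15.05
tcp_pos: [0.4824, -0.4061, 0.0857]
orientation: [-0.007, 0.707, 0.707, 0.0]
wrist_force: [0.1, 1.2, -0.1]
finger_gap: 0.0073
```

```bash
python3 - <<'E'
from h import *
s=get_state();print(s["tcp_pos"],s["wrist_force"],s["finger_gap"])
for c in("scene",):
    im=read_camera(c);ci=camera_info(c)
    cv2.imwrite("pics/sc2_raw.png",im)
    q=silhouettes(c,"bin_c")[:1]
    for x in q: print(fitbox([(ci,x["pixels"])],box(-.09,.09,-.065,.065,0,.11),[.537,-.414]))
E
```

```text
[ 0.48238935 -0.40605027  0.0857275 ] [ 0.071014    1.15986312 -0.13416642] 0.007254146180062842
(array([ 0.53727343, -0.41371268,  3.11324528]), np.float64(0.017057960381511417))
```

Request:
send_rows:
  series: [0,0,0,0,0,0,0.3,0,0,0,0,0,0,0.3,0,0,0,0,0,0,0.3,0,0,0,0,0,0,0.3,0,0,-4,0,0,0,0.3,0,0,-8,0,0,0,0.3,0,0,-12,0,0,0,0.3,4,1,-15,0,0,0,0.3,8,2,-15,0,0,0,0.3]

```text
clock: 15.9
tcp_pos: [0.5065, -0.3419, 0.2502]
orientation: [0.006, 0.709, 0.705, 0.0]
wrist_force: [1.5, 0.7, 0.5]
finger_gap: 0.0251
```

Request:
send_rows:
  series: [4,1,0,0,0,0,0.35,8,2,0,0,0,0,0.35,12,3,0,0,0,0,0.35,16,4,0,0,0,0,0.35,20,5,0,0,0,0,0.35,24,6,0,0,0,0,0.35,28,7,0,0,0,0,0.35,31,8,0,0,0,0,0.35,33,8.5,0,0,0,0,0.35,33,8.5,2,0,0,0,0.35]

```text
clock: 16.73
tcp_pos: [0.5929, -0.0042, 0.228]
orientation: [0.003, 0.705, 0.709, 0.003]
wrist_force: [1.2, -0.2, 0.1]
finger_gap: 0.03
```

```bash
cat > pan.py <<'E'
from h import *
import sys
nm=sys.argv[1];p0=[float(v) for v in sys.argv[2:4]];z0=float(sys.argv[4]) if len(sys.argv)>4 else .05
im=read_camera("wrist");ci=camera_info("wrist");s=get_state();print(s["tcp_pos"],s["finger_gap"])
cv2.imwrite("pics/pan_raw.png",im)
for q in silhouettes("wrist","caddy_c")[:1]:
    x,e=fitbox([(ci,q["pixels"])],box(-.106,.106,-.039,.039,0,.05),[.55,.0125]);print("caddy",q["p"],x.round(4),round(e,3))
for q in silhouettes("wrist",nm)[:6]:
    c=back(ci,np.argwhere(q["pixels"])[:,::-1].mean(0),.07)[0]
    x,e=fitbox([(ci,q["pixels"])],box(-.004,.004,-.032,.032,z0,.108),c);print(nm,round(q["p"],2),np.round(q["box"]),x.round(4),round(e,3))
go([*p0,.083],0)
E
python3 pan.py grey2_c .592 .0115
```

```text
[ 0.59002382 -0.00561913  0.2216406 ] 0.029741330960761116
caddy 0.79 [0.544  0.0133 3.1719] 0.094
grey2_c 0.64 [273. 142.  14.  76.] [0.5876 0.0146 0.0128] 0.032
shift cm [ 1.92  0.33 13.98] turn z 0.1 tilt 0.1
```

Request:
send_rows:
  series: [2,0.15,2,0,0,0,0.35,2,0.15,5,0,0,0,0.35,2,0.15,8.5,0,0,0,0.35,2,0.15,12,0,0,0,0.35,2,0.15,14,0,0,0,0.35,2,0.15,14,0,0,0,0.35,2,0.15,14,0,0,0,0,2,0.15,14,0,0,0,0,2,0.15,14,0,0,0,0,2,0.15,14,0,0,0,0]

```text
clock: 17.72
tcp_pos: [0.5928, 0.0114, 0.0855]
orientation: [0.001, 0.707, 0.707, 0.001]
wrist_force: [-0.1, -0.6, -0.5]
finger_gap: 0.0073
```

Request:
send_rows:
  series: [0,0,0,0,0,0,0,0,0,-2,0,0,0,0,0,0,-5,0,0,0,0,0,0,-8,0,0,0,0,0,0,-12,0,0,0,0,0,0,-16,0,0,0,0,0,0,-16,0,0,0,0]

```text
clock: 18.3
tcp_pos: [0.5949, 0.0115, 0.253]
orientation: [0.006, 0.707, 0.707, 0.005]
wrist_force: [0.6, -0.4, -0.3]
finger_gap: 0.0073
```

```bash
python3 - <<'E'
from h import *
s=get_state();print(s["tcp_pos"],s["finger_gap"]);read_camera("scene");read_camera("scene");go([.57,-.414,.24],0)
q=silhouettes("scene","grey1_c")[:3]; ci=camera_info("scene")
for x in q: print(x["p"],x["box"],back(ci,np.argwhere(x["pixels"])[:,::-1].mean(0),.02))
E
```

```text
[0.59490157 0.01150322 0.25296104] 0.007270020280309197
shift cm [-42.57  -2.29   0.64] turn z 0.0 tilt 0.35
0.76 [102.5, 253.9, 34.2, 40.6] [[ 0.45566513 -0.41786935]]
0.32 [162.9, 227.5, 60.9, 87.3] [[ 0.5068009  -0.22527639]]
```

Request:
send_rows:
  series: [-4,-0.4,0,0,0,0,0,-8,-0.7,0,0,0,0,0,-12,-1,0,0,0,0,0,-16,-1.3,0,0,0,0,0,-20,-1.5,0,0,0,0,0,-24,-1.8,0,0,0,0,0,-28,-2,0,0,0,0,0,-32,-2.2,0,0,0,0,0,-36,-2.3,0,0,0,0,0,-40,-2.3,0,0,0,0,0]

```text
clock: 19.28
tcp_pos: [0.5669, -0.3895, 0.241]
orientation: [-0.002, 0.707, 0.707, -0.0]
wrist_force: [1.2, 0.4, 0.0]
finger_gap: 0.0074
```

Request:
send_rows:
  series: [-2.5,0,0,0,0,0,0,-2.5,0,0,0,0,0,0,-2.5,0,4,0,0,0,0,-2.5,0,8,0,0,0,0,-2.5,0,11,0,0,0,0,-2.5,0,13,0,0,0,0,-2.5,0,14,0,0,0,0,-2.5,0,14,0,0,0,0]

```text
clock: 19.95
tcp_pos: [0.5662, -0.4107, 0.0987]
orientation: [-0.004, 0.707, 0.707, -0.0]
wrist_force: [-0.2, 0.7, -1.2]
finger_gap: 0.0074
```

Request:
send_rows:
  series: [0,0,0,0,0,0,0.3,0,0,0,0,0,0,0.3,0,0,0,0,0,0,0.3,0,0,-4,0,0,0,0.3,0,0,-8,0,0,0,0.3,0,0,-12,0,0,0,0.3,0,0,-16,0,0,0,0.3,4,0,-16,0,0,0,0.3,8,0,-16,0,0,0,0.3,12,0,-16,0,0,0,0.3]

```text
clock: 20.78
tcp_pos: [0.5694, -0.2936, 0.2666]
orientation: [0.003, 0.708, 0.706, 0.001]
wrist_force: [1.2, 1.0, 0.4]
finger_gap: 0.026
```

```bash
python3 - <<'E'
from h import *
read_camera("scene");ci=camera_info("scene")
print(get_state()["tcp_pos"]);go([.5655,-.241,.103],0)
q=silhouettes("scene","grey1_c")[:3]
for x in q: print(x["p"],x["box"],back(ci,np.argwhere(x["pixels"])[:,::-1].mean(0),.02))
E
```

```text
[ 0.5684018  -0.28478876  0.26647009]
shift cm [ 4.34 -0.32 16.36] turn z 0.3 tilt 0.23
0.86 [101.5, 254.8, 33.3, 38.0] [[ 0.45561351 -0.4181793 ]]
```

Request:
send_rows:
  series: [2,-0.15,0,0,0,0,0.6,4.34,-0.3,0,0,0,0,0.6,4.34,-0.3,3,0,0,0,0.6,4.34,-0.3,6,0,0,0,0.6,4.34,-0.3,9.5,0,0,0,0.6,4.34,-0.3,13,0,0,0,0.6,4.34,-0.3,15,0,0,0,0.6,4.34,-0.3,16.3,0,0,0,0.6,4.34,-0.3,16.3,0,0,0,0.6,4.34,-0.3,16.3,0,0,0,0.6]
  newtons: 40

```text
clock: 21.72
tcp_pos: [0.5655, -0.2504, 0.1009]
orientation: [0.0, 0.707, 0.707, 0.0]
wrist_force: [-0.3, -0.7, 0.3]
finger_gap: 0.0513
```

Request:
send_rows:
  series: [0,0,0,0,0,0,0.1,0,0,0,0,0,0,0.1,0,0,0,0,0,0,0.1,0,0,0,0,0,0,0.1,0,0,0,0,0,0,0.1,0,0,-2,0,0,0,0.1,0,0,-5,0,0,0,0.1,0,0,-9,0,0,0,0.1,0,0,-13,0,0,0,0.1,0,0,-17,0,0,0,0.1]

```text
clock: 22.55
tcp_pos: [0.5648, -0.2495, 0.2724]
orientation: [0.0, 0.707, 0.707, 0.0]
wrist_force: [1.4, -0.5, -0.1]
finger_gap: 0.0239
```

```bash
python3 - <<'E'
from h import *
read_camera("scene");read_camera("side");ci=camera_info("scene")
s=get_state();print(s["tcp_pos"],s["finger_gap"],s["wrist_force"]);go([.497,.415,.27],0);go([.55,.2,.27],0)
M=[]
for c in("scene","side"):
    q=silhouettes(c,"tray_c")
    if q: M.append((camera_info(c),q[0]["pixels"]))
    q=silhouettes(c,"spent1_c")
    for x in q[:3]:
        p=np.argwhere(x["pixels"])[:,::-1]; print(c,x["p"],x["box"],back(camera_info(c),p.mean(0),.06))
print(fitbox(M,box(-.1,.1,-.065,.065,0,.03),[.536,.41]))
for m in M: print(fitbox([m],box(-.1,.1,-.065,.065,0,.03),[.536,.41]))
E
```

```text
[ 0.56802777 -0.25140668  0.27899495] 0.02350401576521488 [0.39167686 0.44983729 0.08783344]
shift cm [66.65 -7.1   0.33] turn z 0.0 tilt 0.8
shift cm [45.15 -1.8   0.55] turn z 0.0 tilt 0.8
scene 0.76 [427.0, 212.1, 26.7, 29.0] [[0.60617636 0.43130434]]
side 0.79 [377.6, 145.6, 12.0, 30.1] [[0.60839543 0.43611284]]
side 0.2 [213.4, 239.7, 79.0, 63.0] [[ 0.53227828 -0.24862189]]
(array([0.53658715, 0.41102205, 3.04913832]), np.float64(0.08140485633750622))
(array([0.53574663, 0.40929777, 3.05411244]), np.float64(0.032152426317356375))
(array([0.53880779, 0.41849944, 3.02275158]), np.float64(0.11158536585365852))
```

```bash
python3 - <<'E'
from h import *
im=read_camera("side");read_camera("wrist");cv2.imwrite("pics/sb.png",im)
ci=camera_info("side");cw=camera_info("wrist");s=get_state();t=s["tcp_pos"];print(t)
for c in("side","wrist"):
    for x in silhouettes(c,"bottle_c")[:3]: print(c,x["p"],x["box"])
f=.103-.014
print("expect side",proj(ci,[[t[0],t[1]+.009,t[2]-f],[t[0],t[1]+.009,t[2]-f+.115]]),"wrist",proj(cw,[[t[0],t[1]+.009,t[2]-f+.03],[t[0],t[1]+.009,t[2]-f+.115]]))
print("nest would be",proj(ci,[[.5655,-.241,.014],[.5655,-.241,.129]]),proj(cw,[[.5655,-.241,.129]]))
b=cv2.resize(im[180:310,180:340],(640,520),interpolation=cv2.INTER_CUBIC);cv2.imwrite("pics/sb2.png",b)
E
```

```text
[ 0.56443784 -0.24935541  0.26833977]
side 0.85 [259.8, 212.6, 11.4, 32.2]
side 0.69 [212.0, 240.9, 79.8, 61.1]
wrist 0.81 [252.3, 182.6, 56.1, 121.1]
expect side [[262.91830657 242.52716152]
 [262.07156614 210.9831422 ]] wrist [[280.55252005 216.99437984]
 [280.56750005 279.26262065]]
nest would be [[264.15846917 282.62273664]
 [263.44145093 255.58785846]] [[281.61399485 190.7836069 ]]
```

View pics/sb2.png

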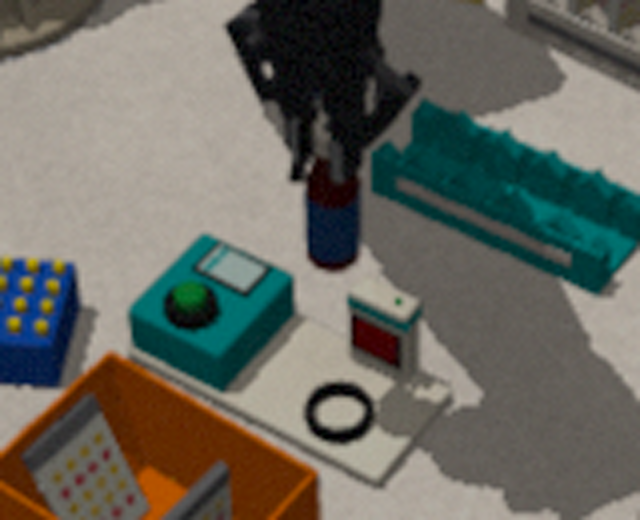

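Request:
send_rows:
  series: [1,0,0,0,0,0,0,3,-0.2,0,0,0,0,0,6,-0.5,0,0,0,0,0,9,-1,0,0,0,0,0,12,-1.3,0,0,0,0,0,15,-1.7,0,0,0,0,0,18,-2,0,0,0,0,0,21,-2.3,0,0,0,0,0,24,-2.6,0,0,0,0,0,27,-3,0,0,0,0,0]
  newtons: 60

```text
clock: 23.88
tcp_pos: [0.5344, 0.0222, 0.2699]
orientation: [-0.0, 0.707, 0.707, -0.0]
wrist_force: [0.8, -0.8, -0.0]
finger_gap: 0.0231
```

Request:
send_rows:
  series: [3,-0.3,0,0,0,0,0,6,-0.7,0,0,0,0,0,9,-1,0,0,0,0,0,12,-1.3,0,0,0,0,0,15,-1.7,0,0,0,0,0,18,-2,0,0,0,0,0,21,-2.4,0,0,0,0,0,24,-2.7,0,0,0,0,0,27,-3,0,0,0,0,0,30,-3.3,0,0,0,0,0]

```text
clock: 24.72
tcp_pos: [0.501, 0.322, 0.2699]
orientation: [-0.0, 0.707, 0.707, -0.0]
wrist_force: [0.6, -0.5, 0.5]
finger_gap: 0.0228
```

Request:
send_rows:
  series: [3,-0.4,0,0,0,0,0,6,-0.7,0,0,0,0,0,8,-1,0,0,0,0,0,8.7,-1,0,0,0,0,0,8.7,-1,1,0,0,0,0,8.7,-1,4,0,0,0,0,8.7,-1,7,0,0,0,0,8.7,-1,10,0,0,0,0,8.7,-1,12,0,0,0,0,8.7,-1,12,0,0,0,0]

```text
clock: 25.55
tcp_pos: [0.4891, 0.4036, 0.1441]
orientation: [-0.001, 0.708, 0.707, -0.005]
wrist_force: [-1.5, -0.5, -1.9]
finger_gap: 0.0232
```

```bash
python3 - <<'E'
from h import *
im=read_camera("side");im2=read_camera("wrist");ci=camera_info("side");s=get_state();t=s["tcp_pos"];print(t,s["finger_gap"],s["wrist_force"])
go([.492,.407,.095],0)
u=proj(ci,[t])[0].astype(int)
b=cv2.resize(im[u[1]-40:u[1]+50,u[0]-60:u[0]+60],(480,360),interpolation=cv2.INTER_CUBIC)
cv2.imwrite("pics/tb.png",np.hstack([b,cv2.resize(im2,(320,240))[:,:].repeat(1,0) if 0 else cv2.resize(im2[100:420,140:420],(315,360))]))
E
```

```text
[0.49166722 0.40561869 0.14948364] 0.02304945296395106 [ 0.45694731 -0.24253747 -0.21149558]
shift cm [0.15 0.04 5.45] turn z -0.1 tilt 0.15
```

View pics/tb.png

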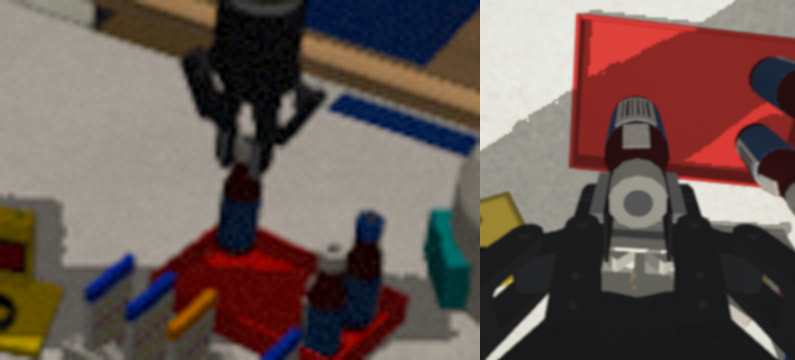

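Request:
send_rows:
  series: [0.15,0,2,0,0,0,0,0.15,0,4,0,0,0,0,0.15,0,5.2,0,0,0,0,0.15,0,5.5,0,0,0,0,0.15,0,5.6,0,0,0,0,0.15,0,5.7,0,0,0,0,0.15,0,5.7,0,0,0,0]

```text
clock: 26.23
tcp_pos: [0.4933, 0.4091, 0.095]
orientation: [0.0, 0.707, 0.707, 0.001]
wrist_force: [-0.5, 0.4, -0.9]
finger_gap: 0.0227
```

Request:
send_rows:
  series: [0,0,0.1,0,0,0,0,0,0,0.2,0,0,0,0,0,0,0.2,0,0,0,0]

```text
clock: 26.48
tcp_pos: [0.493, 0.4092, 0.0926]
orientation: [0.0, 0.707, 0.707, 0.001]
wrist_force: [-0.3, -0.4, 4.0]
finger_gap: 0.0229
```

Request:
send_rows:
  series: [0,0,0,0,0,0,0.4,0,0,0,0,0,0,0.6,0,0,0,0,0,0,0.6,0,0,-2,0,0,0,0.6,0,0,-6,0,0,0,0.6,0,0,-10,0,0,0,0.6,0,0,-14,0,0,0,0.6,-4,0,-16,0,0,0,0.4,-8,0.5,-16,0,0,0,0.35,-12,1,-16,0,0,0,0.35]

```text
clock: 27.32
tcp_pos: [0.5029, 0.2886, 0.2534]
orientation: [0.001, 0.706, 0.708, 0.002]
wrist_force: [0.1, -0.8, -1.2]
finger_gap: 0.03
```

Request:
send_rows:
  series: [-4,1,0,0,0,0,0.35,-8,2,0,0,0,0,0.35,-12,3,0,0,0,0,0.35,-12,3,0,0,0,0,0.35,-12,3,0,0,0,0,0.35,-12,3,0,0,0,0,0.35]

```text
clock: 27.82
tcp_pos: [0.5322, 0.1685, 0.2512]
orientation: [-0.0, 0.708, 0.707, 0.0]
wrist_force: [0.0, 0.0, 0.4]
finger_gap: 0.03
```

```bash
cat > st.py <<'E'
from h import *
im=read_camera("wrist");ci=camera_info("wrist");s=get_state();print(s["tcp_pos"],s["orientation"])
cv2.imwrite("pics/st_raw.png",im);hs=cv2.cvtColor(im,cv2.COLOR_BGR2HSV)
for nm,lo,hi in(("blue",(108,150,60),(125,255,255)),("amber",(10,160,120),(22,255,255))):
    m=cv2.inRange(hs,lo,hi);n,l,st,ce=cv2.connectedComponentsWithStats(m)
    for i in range(1,n):
        if st[i,4]>60 :
            x,e=fitbox([(ci,l==i)],box(-.004,.004,-.032,.032,.100,.108),back(ci,ce[i],.105)[0]);print(nm,st[i],x.round(4),np.degrees(x[2]).round(1),round(e,2))
for q in silhouettes("wrist","station_c")[:2]:
    x,e=fitbox([(ci,q["pixels"])],box(-.106,.106,-.039,.039,0,.05),back(ci,np.argwhere(q["pixels"])[:,::-1].mean(0),.03)[0]);print("station",q["p"],q["box"],x.round(4),np.degrees(x[2]).round(1),round(e,3))
E
python3 st.py; python3 - <<'E'
from h import *
for c in("scene","side"):
    read_camera(c);ci=camera_info(c)
    print(c,"expect foot/cap",proj(ci,[[.493,.417,.004],[.493,.417,.119]]).round(0).tolist())
    for x in silhouettes(c,"bottle_c")[:4]: print(x["p"],x["box"])
E
```

```text
[0.53201298 0.16925846 0.25110791] [-1.97633749e-04  7.06963905e-01  7.07249601e-01 -2.36813246e-07]
blue [185  78  12  70 729] [0.4479 0.2486 3.0521] 174.9 0.08
blue [230  81  11  70 599] [0.4888 0.2458 3.0893] 177.0 0.11
blue [357  92  20  68 690] [ 0.6135  0.2381 -0.0617] -3.5 0.1
blue [138 251  19  20 147] [0.3897 0.0855 3.7159] 212.9 0.76
amber [274  85  11  69 473] [ 0.5307  0.2429 -0.048 ] -2.8 0.2
station 0.63 [196.5, 78.6, 167.0, 81.2] [0.5445 0.2427 3.0596] 175.3 0.175
scene expect foot/cap [[410.0, 207.0], [420.0, 183.0]]
0.85 [403.5, 181.4, 20.0, 32.7]
side expect foot/cap [[350.0, 162.0], [353.0, 137.0]]
0.71 [344.5, 137.0, 13.3, 30.1]
```

```bash
python3 -c "
from h import *
print(get_state()['tcp_pos']);go([.6135,.238,.083],-3.6)"
```

```text
[0.53187039 0.16992985 0.25116969]
shift cm [ 6.79  8.18 16.82] turn z 3.7 tilt 0.0
```

Request:
send_rows:
  series: [2.5,3,0,0,0,0,0.28,5,6,0,0,0,2,0.28,6.8,8.2,0,0,0,3.7,0.28,6.8,8.2,4,0,0,3.7,0.28,6.8,8.2,8,0,0,3.7,0.28,6.8,8.2,11,0,0,3.7,0.28,6.8,8.2,11,0,0,3.7,0.28,6.8,8.2,14,0,0,3.7,0.28,6.8,8.2,16.8,0,0,3.7,0.28,6.8,8.2,16.8,0,0,3.7,0.28]
  newtons: 40

```text
clock: 28.95
tcp_pos: [0.6113, 0.2365, 0.0795]
orientation: [-0.002, 0.729, 0.684, -0.003]
wrist_force: [-1.7, 0.7, -1.9]
finger_gap: 0.0241
```

Request:
send_rows:
  series: [0,0,0,0,0,0,0.28,0,0,0,0,0,0,0,0,0,0,0,0,0,0,0,0,0,0,0,0,0,0,0,0,0,0,0,0,0,0,0,0,0,0,0]

```text
clock: 29.45
tcp_pos: [0.6161, 0.2373, 0.0863]
orientation: [0.001, 0.73, 0.684, 0.002]
wrist_force: [-0.5, 0.1, 6.3]
finger_gap: 0.0073
```

Request:
send_rows:
  series: [0,0,-1,0,0,0,0,0,0,-3,0,0,0,0,0,0,-6,0,0,0,0,0,0,-9,0,0,0,0,0,0,-12,0,0,0,0,0,0,-15,0,0,0,0,0,0,-16,0,0,0,0,0,0,-16,0,0,0,0,0,0,-16,0,0,0,0]

```text
clock: 30.2
tcp_pos: [0.6144, 0.2367, 0.2435]
orientation: [0.0, 0.73, 0.684, 0.0]
wrist_force: [-0.2, 0.7, -2.0]
finger_gap: 0.007
```

```bash
python3 - <<'E'
from h import *
im=read_camera("scene");ci=camera_info("scene");read_camera("side")
s=get_state();print(s["tcp_pos"],s["finger_gap"])
M=[]
for c in("scene","side"):
    q=silhouettes(c,"caddy_c")
    if q: M.append((camera_info(c),q[0]["pixels"]));print(q[0]["p"],q[0]["box"])
x,e=fitbox(M,box(-.106,.106,-.039,.039,0,.05),[.55,.0125]);print(x,np.degrees(x[2]),e)
go([.55,.0125,.22],0)
E
```

```text
[0.61330405 0.23639144 0.24116026] 0.007095931638507631
0.7 [256.3, 219.6, 54.9, 81.5]
0.59 [272.2, 209.0, 68.2, 45.0]
[ 0.55454241  0.01132851 -0.0054246 ] -0.3108069229154761 0.05219386340554921
shift cm [-22.75  -4.85   2.13] turn z -3.7 tilt 0.22
```

Request:
send_rows:
  series: [-3.5,0.6,0,0,0,0,0,-7,1.2,0,0,0,0,0,-10.5,1.8,0,0,0,0,0,-14,2.4,0,0,0,-1,0,-17.5,3,0,0,0,-2,0,-20.5,3.5,0,0,0,-3,0,-22.35,3.8,0,0,0,-3.6,0,-22.35,3.8,4,0,0,-3.6,0,-22.35,3.8,8,0,0,-3.6,0,-22.35,3.8,8,0,0,-3.6,0]

```text
clock: 31.23
tcp_pos: [0.6307, 0.0111, 0.1528]
orientation: [-0.007, 0.708, 0.706, -0.006]
wrist_force: [-2.0, 0.6, -2.8]
finger_gap: 0.0071
```

```bash
cat > cd.py <<'E'
from h import *
import sys
im=read_camera("wrist");ci=camera_info("wrist");read_camera("scene");read_camera("side")
s=get_state();print(s["tcp_pos"],s["finger_gap"],s["wrist_force"])
cv2.imwrite("pics/cd_raw.png",im)
A=[(camera_info(c),silhouettes(c,"caddy_c")) for c in("wrist","scene","side")]
M=[(c,q[0]["pixels"]) for c,q in A if q]
for m in M: x,e=fitbox([m],box(-.106,.106,-.039,.039,0,.05),[.553,.012]);print(x.round(4),np.degrees(x[2]).round(1),round(e,3))
go([float(v) for v in sys.argv[1:4]],float(sys.argv[4]))
E
python3 cd.py .637 .0115 .083 0
```

```text
[0.63768701 0.01138499 0.16372362] 0.0072513742566120915 [ 0.69152598  0.14524753 -1.01113749]
[0.5578 0.0121 3.1557] 180.8 0.014
[0.5499 0.0087 0.0077] 0.4 0.104
[ 0.5554  0.0088 -0.0241] -1.4 0.077
shift cm [ 0.01 -0.32  8.33] turn z -0.1 tilt 0.3
```

Request:
send_rows:
  series: [0,0.2,1.5,0,0,0,0,0,0.2,3,0,0,0,0,0,0.2,4.5,0,0,0,0,0,0.2,6,0,0,0,0,0,0.2,7,0,0,0,0,0,0.2,7.6,0,0,0,0,0,0.2,7.6,0,0,0,0]

```text
clock: 32.12
tcp_pos: [0.6404, 0.0115, 0.0879]
orientation: [0.001, 0.708, 0.707, 0.001]
wrist_force: [-0.6, -0.3, -0.3]
finger_gap: 0.0071
```

Request:
send_rows:
  series: [0,0,0.2,0,0,0,0,0,0,0.4,0,0,0,0,0,0,0.4,0,0,0,0]

```text
clock: 32.37
tcp_pos: [0.641, 0.0115, 0.0859]
orientation: [0.001, 0.708, 0.707, 0.001]
wrist_force: [-2.5, 0.7, 9.7]
finger_gap: 0.0069
```

Request:
send_rows:
  series: [0,0,0,0,0,0,0.3,0,0,0,0,0,0,0.3,0,0,0,0,0,0,0.3,0,0,-4,0,0,0,0.3,0,0,-8,0,0,0,0.3,0,0,-12,0,0,0,0.3,0,0,-16,0,0,0,0.28,3,-2,-16,0,0,0,0.28,6,-4,-16,0,0,0,0.28]

```text
clock: 33.12
tcp_pos: [0.6029, 0.0704, 0.2469]
orientation: [0.003, 0.709, 0.705, 0.003]
wrist_force: [-0.1, 1.0, -0.5]
finger_gap: 0.0237
```

Request:
send_rows:
  series: [3.4,-2,0,0,0,0,0.28,6.8,-4,0,0,0,1,0.28,10.2,-6.5,0,0,0,2,0.28,13,-8.5,0,0,0,3,0.28,15.5,-10.5,0,0,0,3.6,0.28,17,-11.1,0,0,0,3.6,0.28,17,-11.1,3,0,0,3.6,0.28,17,-11.1,6,0,0,3.6,0.28,17,-11.1,6,0,0,3.6,0.28,17,-11.1,6,0,0,3.6,0.28]

```text
clock: 33.95
tcp_pos: [0.4877, 0.2411, 0.182]
orientation: [-0.001, 0.729, 0.684, -0.002]
wrist_force: [-0.4, 0.1, 0.6]
finger_gap: 0.0238
```

```bash
python3 - <<'E'
from h import *
for i in range(3): im=read_camera("wrist");
ci=camera_info("wrist")
hs=cv2.cvtColor(im,cv2.COLOR_BGR2HSV);m=cv2.inRange(hs,(108,150,60),(125,255,255));n,l,st,ce=cv2.connectedComponentsWithStats(m)
for i in range(1,n):
    if st[i,4]>150:
        x,e=fitbox([(ci,l==i)],box(-.004,.004,-.032,.032,.100,.108),back(ci,ce[i],.105)[0]);print(st[i],x.round(4),np.degrees(x[2]).round(1),round(e,2))
s=get_state();print(s["tcp_pos"],s["qvel"].round(3));go([.4888,.2458,.083],-3.6)
cv2.imwrite("pics/p2_raw.png",im)
cs=camera_info("side");a=read_camera("side");h2=cv2.cvtColor(a,cv2.COLOR_BGR2HSV);
for q in silhouettes("side","panel1_c")[:4]:
    x,e=fitbox([(cs,q["pixels"])],box(-.004,.004,-.032,.032,.05,.108),back(cs,np.argwhere(q["pixels"])[:,::-1].mean(0),.07)[0]);print("side panel",round(q["p"],2),q["box"],x.round(3),round(e,2))
print("expected placed top",proj(cs,[[.64,-.02,.108],[.64,.044,.108]]).round(0).tolist(),"if 16mm up",proj(cs,[[.64,.0115,.124]]).round(0).tolist())
E
```

```text
[220 172  14  78 835] [ 0.4482  0.2497 -0.0967] -5.5 0.1
[274 172  10  78 584] [0.489  0.2469 3.0654] 175.6 0.21
[0.49047276 0.24157686 0.18507237] [ 0.    -0.005  0.004 -0.005  0.001 -0.001]
shift cm [ 0.4  -0.22 10.21] turn z -0.1 tilt 0.16
side panel 0.72 [306.0, 172.3, 61.8, 34.3] [ 0.623  0.177 -1.223] 0.74
expected placed top [[327.0, 225.0], [337.0, 213.0]] if 16mm up [[332.0, 215.0]]
```

Request:
send_rows:
  series: [0.4,-0.18,2,0,0,0,0.28,0.4,-0.18,5,0,0,0,0.28,0.4,-0.18,8,0,0,0,0.28,0.4,-0.18,10.2,0,0,0,0.28,0.4,-0.18,10.2,0,0,0,0.28,0.4,-0.18,10.2,0,0,0,0,0.4,-0.18,10.2,0,0,0,0,0.4,-0.18,10.2,0,0,0,0,0.4,-0.18,10.2,0,0,0,0]

```text
clock: 34.95
tcp_pos: [0.4891, 0.246, 0.0832]
orientation: [0.001, 0.73, 0.684, 0.002]
wrist_force: [0.4, -0.1, -1.7]
finger_gap: 0.0069
```

Request:
send_rows:
  series: [0,0,-1,0,0,0,0,0,0,-3,0,0,0,0,0,0,-6,0,0,0,0,0,0,-9,0,0,0,0,0,0,-12,0,0,0,0,0,0,-15,0,0,0,0,0,0,-16,0,0,0,0,0,0,-16,0,0,0,0,0,0,-16,0,0,0,0]

```text
clock: 35.7
tcp_pos: [0.4878, 0.2457, 0.2418]
orientation: [0.0, 0.73, 0.684, 0.001]
wrist_force: [0.2, 0.1, -1.0]
finger_gap: 0.0072
```

```bash
python3 cd.py .5555 .0115 .24 0
```

```text
[0.48652275 0.24520207 0.23929709] 0.006981096020379467 [ 0.8566562  -0.45350565  0.08327221]
[ 0.5538  0.0178 -0.0164] -0.9 0.254
[0.5576 0.0104 3.136 ] 179.7 0.04
[ 0.5572  0.0124 -0.0223] -1.3 0.054
shift cm [-22.89   8.36  -0.03] turn z -3.7 tilt 0.16
```

Request:
send_rows:
  series: [-3.5,1.3,0,0,0,0,0,-7,2.6,0,0,0,0,0,-10.5,3.9,0,0,0,0,0,-14,5.2,0,0,0,-1,0,-17.5,6.5,0,0,0,-2,0,-20.5,7.6,0,0,0,-3,0,-22.9,8.5,0,0,0,-3.6,0,-22.9,8.5,4,0,0,-3.6,0,-22.9,8.5,8,0,0,-3.6,0,-22.9,8.5,8,0,0,-3.6,0]

```text
clock: 36.83
tcp_pos: [0.5513, 0.0114, 0.1525]
orientation: [-0.006, 0.708, 0.706, -0.005]
wrist_force: [-2.4, 0.0, -2.8]
finger_gap: 0.0073
```

```bash
python3 cd.py .557 .0115 .083 0
```

```text
[0.55784405 0.0116637  0.16199968] 0.0068860117581796415 [0.56124214 0.1306893  0.14440733]
[0.5633 0.0118 3.1423] 180.0 0.045
[0.5545 0.0093 3.1392] 179.9 0.185
[ 0.5601  0.013  -0.0277] -1.6 0.089
shift cm [-0.02 -0.31  8.11] turn z -0.1 tilt 0.29
```

Request:
send_rows:
  series: [0,0.1,1.5,0,0,0,0,0,0.1,3,0,0,0,0,0,0.1,4.5,0,0,0,0,0,0.1,6,0,0,0,0,0,0.1,7,0,0,0,0,0,0.1,7.6,0,0,0,0,0,0.1,7.6,0,0,0,0]

```text
clock: 37.72
tcp_pos: [0.5599, 0.0118, 0.0861]
orientation: [0.001, 0.708, 0.707, 0.001]
wrist_force: [1.0, 1.1, -1.5]
finger_gap: 0.0069
```

Request:
send_rows:
  series: [0,0,0.2,0,0,0,0,0,0,0.4,0,0,0,0,0,0,0.4,0,0,0,0]

```text
clock: 37.97
tcp_pos: [0.5598, 0.0115, 0.0816]
orientation: [0.001, 0.708, 0.706, 0.001]
wrist_force: [2.2, -0.3, -1.1]
finger_gap: 0.0072
```

Request:
send_rows:
  series: [0,0,0.2,0,0,0,0,0,0,0.3,0,0,0,0,0,0,0.3,0,0,0,0]

```text
clock: 38.22
tcp_pos: [0.5601, 0.0116, 0.0803]
orientation: [0.001, 0.708, 0.707, 0.001]
wrist_force: [0.4, 1.4, 10.3]
finger_gap: 0.0073
```

Request:
send_rows:
  series: [0,0,0,0,0,0,0.3,0,0,0,0,0,0,0.3,0,0,0,0,0,0,0.3,0,0,-4,0,0,0,0.3,0,0,-8,0,0,0,0.3,0,0,-12,0,0,0,0.3,0,0,-16,0,0,0,0.28,3,-2,-16,0,0,0,0.28,6,-4,-16,0,0,0,0.28]

```text
clock: 38.97
tcp_pos: [0.521, 0.071, 0.241]
orientation: [0.002, 0.709, 0.705, 0.002]
wrist_force: [-0.1, 0.9, -0.8]
finger_gap: 0.0239
```

Request:
send_rows:
  series: [3.4,-1.2,0,0,0,0,0.28,6.8,-2.5,0,0,0,1,0.28,10.2,-4,0,0,0,2,0.28,13,-5.5,0,0,0,3,0.28,15.5,-6.5,0,0,0,3.6,0.28,17.5,-7,0,0,0,3.6,0.28,17.5,-7,3,0,0,3.6,0.28,17.5,-7,6,0,0,3.6,0.28,17.5,-7,6,0,0,3.6,0.28,17.5,-7,6,0,0,3.6,0.28]

```text
clock: 39.8
tcp_pos: [0.4472, 0.2462, 0.1768]
orientation: [-0.001, 0.73, 0.684, -0.002]
wrist_force: [0.3, -0.5, 1.0]
finger_gap: 0.0238
```

```bash
python3 - <<'E'
from h import *
for i in range(3): im=read_camera("wrist");
ci=camera_info("wrist")
hs=cv2.cvtColor(im,cv2.COLOR_BGR2HSV);m=cv2.inRange(hs,(108,150,60),(125,255,255));n,l,st,ce=cv2.connectedComponentsWithStats(m)
for i in range(1,n):
    if st[i,4]>150:
        x,e=fitbox([(ci,l==i)],box(-.004,.004,-.032,.032,.100,.108),back(ci,ce[i],.105)[0]);print(st[i],x.round(4),np.degrees(x[2]).round(1),round(e,2))
s=get_state();print(s["tcp_pos"]);go([.448,.2492,.083],-3.6)
E
```

```text
[273 176   9  79 652] [0.4485 0.2501 3.0682] 175.8 0.21
[395 399  13  21 151] [0.5633 0.0081 3.3005] 189.1 0.25
[0.45020373 0.24681674 0.17990825]
shift cm [ 0.21 -0.26  9.69] turn z -0.1 tilt 0.14
```

Request:
send_rows:
  series: [0.25,-0.2,2,0,0,0,0.28,0.25,-0.2,5,0,0,0,0.28,0.25,-0.2,8,0,0,0,0.28,0.25,-0.2,9.7,0,0,0,0.28,0.25,-0.2,9.7,0,0,0,0.28,0.25,-0.2,9.7,0,0,0,0,0.25,-0.2,9.7,0,0,0,0,0.25,-0.2,9.7,0,0,0,0,0.25,-0.2,9.7,0,0,0,0]

```text
clock: 40.7
tcp_pos: [0.4486, 0.2498, 0.083]
orientation: [0.001, 0.73, 0.684, 0.001]
wrist_force: [0.3, -0.6, 0.2]
finger_gap: 0.0071
```

Request:
send_rows:
  series: [0,0,-1,0,0,0,0,0,0,-3,0,0,0,0,0,0,-6,0,0,0,0,0,0,-9,0,0,0,0,0,0,-12,0,0,0,0,0,0,-15,0,0,0,0,0,0,-16,0,0,0,0,0,0,-16,0,0,0,0,0,0,-16,0,0,0,0]

```text
clock: 41.45
tcp_pos: [0.4475, 0.2495, 0.2417]
orientation: [0.0, 0.73, 0.684, 0.001]
wrist_force: [0.1, -0.1, -1.1]
finger_gap: 0.007
```

```bash
python3 cd.py .474 .0115 .24 0
```

```text
[0.44613865 0.24898601 0.2394031 ] 0.007165122380944868 [-0.01519896 -0.64988855 -0.22708781]
[0.6132 0.0416 2.4132] 138.3 0.731
[0.5645 0.0098 3.1445] 180.2 0.031
[0.5649 0.0121 3.1208] 178.8 0.068
shift cm [-2.353e+01  4.280e+00 -1.000e-02] turn z -3.7 tilt 0.15
```

Request:
send_rows:
  series: [-3.5,0.7,0,0,0,0,0,-7,1.4,0,0,0,0,0,-10.5,2.1,0,0,0,0,0,-14,2.8,0,0,0,-1,0,-17.5,3.5,0,0,0,-2,0,-21,4.2,0,0,0,-3,0,-23.5,4.9,0,0,0,-3.6,0,-23.5,4.9,2,0,0,-3.6,0,-23.5,4.9,4,0,0,-3.6,0,-23.5,4.9,4,0,0,-3.6,0]

```text
clock: 42.58
tcp_pos: [0.4784, 0.0112, 0.1972]
orientation: [-0.003, 0.708, 0.706, -0.002]
wrist_force: [-1.2, 1.3, -0.3]
finger_gap: 0.0069
```

```bash
python3 cd.py .48 .0115 .083 0;  python3 - <<'E'
from h import *
im=read_camera("wrist");ci=camera_info("wrist");cv2.imwrite("pics/f.png",cv2.resize(im,(784,588)))
hs=cv2.cvtColor(im,cv2.COLOR_BGR2HSV);m=cv2.inRange(hs,(108,150,60),(125,255,255));n,l,st,ce=cv2.connectedComponentsWithStats(m)
for i in range(1,n):
    if st[i,4]>150:
        x,e=fitbox([(ci,l==i)],box(-.004,.004,-.032,.032,.100,.108),back(ci,ce[i],.105)[0]);print(st[i],x.round(4),np.degrees(x[2]).round(1),round(e,2))
E
```

```text
[0.4807705  0.01190256 0.2014189 ] 0.007347033870923586 [ 0.53132899  0.74337008 -0.30758995]
[0.5631 0.013  3.1402] 179.9 0.085
[ 0.5612  0.0107 -0.0259] -1.5 0.066
[ 0.5635  0.0143 -0.0238] -1.4 0.066
shift cm [-0.05 -0.19 11.94] turn z -0.1 tilt 0.11
[140 145  24  28 262] [0.388  0.0454 0.695 ] 39.8 0.75
[361 173  18  72 865] [0.5589 0.0134 3.1446] 180.2 0.08
[ 453  176   30   71 1206] [0.6438 0.0105 0.0169] 1.0 0.12
[ 271  221   19  130 2185] [ 0.4822 -0.0307  0.1218] 7.0 0.7
```

View pics/f.png

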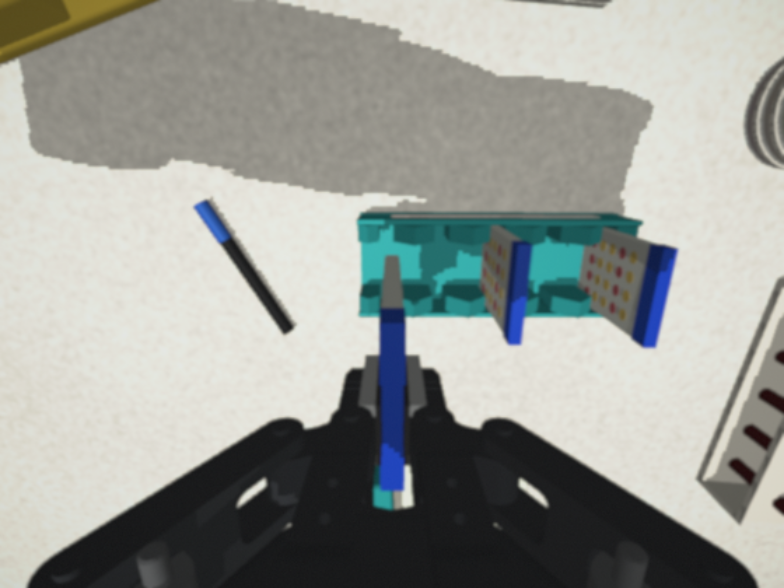

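Request:
send_rows:
  series: [0,-0.5,1.5,0,0,0,0,0,-0.5,4,0,0,0,0,0,-0.5,6,0,0,0,0,0,-0.5,7.5,0,0,0,0,0,-0.5,9,0,0,0,0,0,-0.5,10.5,0,0,0,0,0,-0.5,11.4,0,0,0,0,0,-0.5,11.8,0,0,0,0,0,-0.5,11.8,0,0,0,0]

```text
clock: 43.68
tcp_pos: [0.4765, 0.0118, 0.0835]
orientation: [0.0, 0.708, 0.707, 0.0]
wrist_force: [-0.1, 0.2, 0.3]
finger_gap: 0.0072
```

Request:
send_rows:
  series: [0,0,0.2,0,0,0,0,0,0,0.4,0,0,0,0,0,0,0.4,0,0,0,0]

```text
clock: 43.93
tcp_pos: [0.4774, 0.0116, 0.0827]
orientation: [0.002, 0.708, 0.707, 0.001]
wrist_force: [-4.8, 1.4, 20.3]
finger_gap: 0.0071
```

Request:
send_rows:
  series: [0,0,-0.2,0,0,0,0.3,0,0,-0.2,0,0,0,0.3,0,0,-0.2,0,0,0,0.3,0,0,-4,0,0,0,0.3,0,0,-8,0,0,0,0.3,0,0,-12,0,0,0,0.3,0,0,-16,0,0,0,0.3,-3,2,-18,0,0,0,0.3,-6,4,-18,0,0,0,0.3,-6,6,-18,0,0,0,0.3]

```text
clock: 44.77
tcp_pos: [0.538, -0.0526, 0.2614]
orientation: [0.003, 0.709, 0.705, 0.001]
wrist_force: [0.2, 0.2, -0.7]
finger_gap: 0.0256
```

```bash
python3 - <<'E'
from h import *
a=read_camera("scene");b=read_camera("side")
for i in range(2): im=read_camera("wrist")
ci=camera_info("wrist");hs=cv2.cvtColor(im,cv2.COLOR_BGR2HSV);m=cv2.inRange(hs,(108,150,60),(125,255,255));n,l,st,ce=cv2.connectedComponentsWithStats(m)
for i in range(1,n):
    if st[i,4]>150:
        x,e=fitbox([(ci,l==i)],box(-.004,.004,-.032,.032,.100,.108),back(ci,ce[i],.105)[0]);print(st[i],x.round(4),np.degrees(x[2]).round(1),round(e,2))
c=cv2.resize(a[160:330,70:460],(700,305),interpolation=cv2.INTER_CUBIC);d=cv2.resize(b[120:345,165:430],(345,293),interpolation=cv2.INTER_CUBIC);w=cv2.resize(im,(355,293))
cv2.imwrite("pics/end.png",np.vstack([c,np.hstack([d,w])]))
E
```

```text
[109  90  23  28 227] [0.3914 0.0302 0.6447] 36.9 0.71
[302 100  11  66 552] [ 0.5615  0.0131 -0.0017] -0.1 0.05
[213 102  14  66 589] [0.4758 0.0124 3.1456] 180.2 0.05
[381 102  18  66 700] [ 0.6425  0.011  -0.0092] -0.5 0.07
[ 81 306  75  50 901] [ 0.3325 -0.2207  2.0837] 119.4 0.5
```

View pics/end.png

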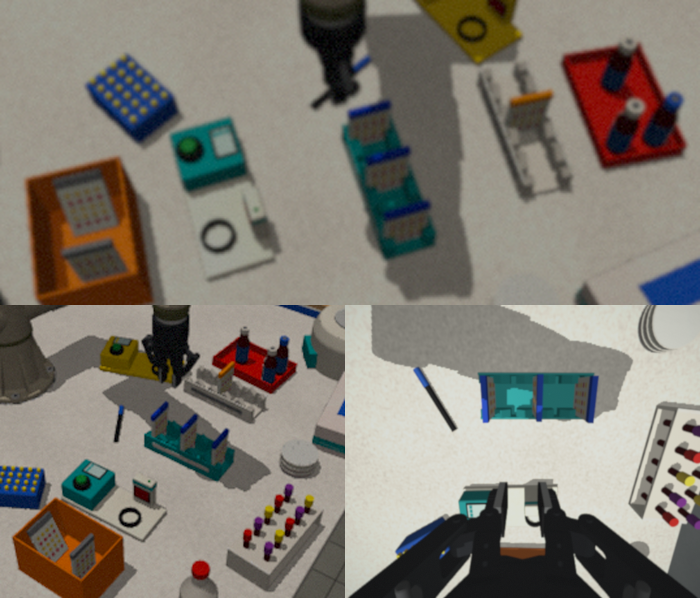

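```bash
python3 -c "
from workcell import *
print(hand_in())"
```

```text
the job is handed in; nothing more can be done
None
```

The whole job is done and handed in at about 45 s on the robot's clock.

- **Bottle and key:** I turned the bottle so its barcode faces the scanner window. A close crop showed it centred to within about 3°. I then pressed the green key to its hard stop before touching any panel.
- **Panels:** both grey-topped panels are in the orange bin. The three blue-topped panels that were there stand in caddy slots −84, 0 and +84. The amber one stays in its station slot.
- **Scanned bottle:** it stands upright in the red tray, and both spent bottles are still standing.

**Last checks:** the final scene, side and wrist pictures show all of this. The rims of the three blue panels lie square and level in the caddy, and each gave a contact force on its slot floor before I let go.

**Readings that disagreed:**
- **Key height:** the key's stop read 72–73.5 mm instead of the nominal 70 mm. I pressed it several times, once with the tool tilted, because of this. The close picture and the force of 18 N or more both indicate it was fully down, but I had no direct reading of the key's travel.
- **Caddy position:** estimates differed by several millimetres and drifted by about 1 cm over the run. This stayed within what the gabled slots accept.
- **Bottle grip:** on the pick for the tray the pads held the cap about 9 mm off centre, but the bottle stayed upright.

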